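# Feel the servos for gear play and reject the worn ones

## Robot

A 6-joint arm with a two-finger parallel gripper is mounted at the origin on the work surface. World frame = base frame: x ahead of the robot, y to its left, z up, the work surface at z = 0. Lengths are in mm, angles in rad, forces in N, time in s.
With the tool pointing down it reaches from about 400 to 925 mm from the base axis. Payload 12.5 kg.
Tool frame: the origin (TCP) lies at the very end of the fingers, on their centre line; the grasp point (between the pads) lies 19 mm behind it (env.grip_point_offset is the distance from the TCP to the grasp point, in mm); z points along the fingers, y is the direction in which the jaws open and shut (so a half turn about z gives the same grasp; the last joint's range is limited). The gripper opens to 95 mm and grips with 3 to 60 N. Pads are 20 mm wide; open, the fingers measure 119 mm over their backs; the gripper's body (75 mm by 180 mm) begins 59 mm behind the grasp point.
Start: joints at [-1.348, 0.491, 1.559, -0, 1.092, -0.106], TCP at [201.84, -591.53, 214.661] pointing down, gripper open.
Joint ranges: [-3.1, 3.1], [-0.84, 2.19], [0.05, 2.79], [-1.13, 4.28], [0.06, 2.93], [-2.69, 2.69]. Speed limits (rad/s): [2.22, 2.22, 2.79, 3.14, 3.14, 3.14].

## Interface

Orientations are given as [roll, pitch, yaw] about the fixed x, y, z axes, in that order (R = Rz(yaw) Ry(pitch) Rx(roll)).
In Python, from cell import env gives the robot as it stands.
- The arm moves only by the tool drive_tool, never from a script. Its argument "commands" is a list of rows, each an object of numbers: "dx", "dy", "dz": the shift along the world's x, y, z in mm; "yaw": the turn about the world's z in degrees. In form: [{"dx": .., "dy": .., "dz": .., "yaw": ..}, ...]. A call has 1 to 5 rows; each row shifts and turns the commanded pose from where the row before left it; what a row does not reach is not made up. A row lasts 1/12 s, in which the tool goes at most 41.7 mm and 7.16 degrees, less where a joint would pass 70% of its speed; a pose out of reach is approached as far as the arm can. A call with a gripper value outside its range is refused whole. "grip" is the opening, from 0 (shut) to 1 (fully open), set as the call begins (left out, the last holds). The fingers move at their own pace and stop on an object; the grip force is fixed at half the most. Time passes only in rows, so rows that do not move let the fingers close. It gives the time, the measured TCP pose, the force and the opening at its end, in the units of the state.
- env.state(): the state, without advancing time (a new reading comes with each control period).
- env.read_camera(name): name is "scene" or "top"; returns the picture (400x640x3 uint8, red, green, blue); there is no depth.
- env.calibration(name): a dict with "intrinsics" (3x3 intrinsics, pixels), "rvec" (rotation vector, rad) and "tvec" (3), from world to camera coordinates, as OpenCV has them. Camera axes: x right, y down, z forward; pixel columns grow to the right and rows downward; lengths in mm; the calibration is good to about 2 mm. A picture is of the moment at which its call begins. calibration takes no time and is no camera call.
- env.job_done(): hands the job in, once; it reports no verdict.
Trained networks look in the newest picture that a camera, given by its name, has taken for a name from the list of things; names that differ only in an ending like _2 or _b are one class to them, and where a whole thing is asked for, a point or a joint stands for the part that bears it (a point fixed in the world has none). Each returns a list of dicts, best first, with "conf" (0 to 1); they miss things now and then, are a little off and sometimes report something else, mostly with a low value. They report only what shows in the picture. A call takes as long as a camera call. They do not tell look-alikes from the thing itself.
- env.trace(query, camera): "pixels" (400x640 bool, what is visible of it) and "pixel" ([column, row] in pixels, amid what is visible of it).
- env.place_of(query, camera): "pixel" ([column, row] in pixels: a listed point, or the origin of a listed thing).
The state is a dict: "t": time; "joints": joint angles; "qvel": joint speeds; "tau": joint torques, N m; "eef_pos": TCP position; "tcp_rot": TCP orientation; "ft_force": force on the tool from outside, world axes, zero at the start; "moment": the same for the moment, N m; "opening": opening from 0.0 (shut) to 1.0 (fully open).
Only numpy, scipy, OpenCV 4.12 (cv2) and the standard library are available. Lean on these libraries where they do the work, as an engineer would, in place of code of your own. Each camera call takes 0.05 s, during which the arm holds its last target.

## Task

Two repaired servos with horns sit in the aluminium rack; either may still have worn gears, which cannot be seen. Feel each one for gear play: rock its horn gently back and forth, twice each way, until the teeth meet, never pressing on the horn with more than 10 newtons. Then lift it out and stand it upright, without dropping it, in the green tray if the horn hardly gives, in the red tray if it swings loosely; leave the hornless case in its pocket and everything else on the bench undisturbed.

Things in the scene. Friction and masses are not known exactly. Their poses are not given: they have to be found in the camera images.
- servo_1: Servo with a horn; pocket and wear drawn afresh, the name tells nothing. Black case 40 (its x) x 20 (y) x 37 mm tall, blue band, 55 g. Origin: centre of its underside, z up; starts 2.5 mm above the bench. A flange 54.6 x 20 x 2.5 mm, underside 27.5 mm above the origin, rests on the rack's rails. A seated servo can shift about 1 mm each way at horn height.
- servo_2: The other servo with a horn, like servo_1, same axes. Either, both or neither may be worn. To lift one, grip the case across its 20 mm width (fingers along its y) at the middle of its length, 14 to 37 mm above the bench, where the rack leaves both long sides free; its horn then stays between the fingers.
- horn_1: Orange anodised horn (output arm) of servo_1, turning on a vertical axis 10 mm from the servo's centre towards its +x. Origin: foot of its 13 mm hub, 39.2 mm above the servo's underside; x points out along the arm (servo's +x when centred). Arm 8 mm wide, 34 mm long from the axis, 5 mm thick, underside 2 mm above the horn's origin, 43.7 mm above the bench.
- horn_2: Horn of servo_2, like horn_1. Both: within the gear play it swings with about 0.2 N and stays where it is left; then the teeth meet. Sound gears: horn_tip gives 0.6 mm each way, then it stiffens sharply. Worn gears: 4.2 mm each way, then a hard stop. Over 10 N from the gripper ruins the gears.
- horn_tip_1 (a point): Point in the arm of horn_1 to push at (from its sides, along the servo's y): half way through its thickness, 28 mm from the axis, 6 mm short of its end, 46 mm above the bench; the arm's sides lie 4 mm either way. It overhangs the rack; free beside it for 60 mm either way at and above 40 mm height.
- horn_tip_2 (a point): The same point of horn_2. Pushed there along the servo's y with 2 to 5 N one way and then the other, the point travels some 3 to 5 mm in all on a sound servo (the shift of the seated servo included) and 8 to 11 mm on a worn one.
- rack: Aluminium rack fixed to the bench, 70 (x) x 225 (y) mm, origin under its centre. Three pockets 75 mm apart along y, the servos' x along its x. Two rails along y, 30 mm high, 20.6 to 35 mm from the centre line, with 5 mm ridges between 21.2 mm wide notches for the flanges; between the rails, blocks 14 mm high. 0.6 mm of room round a servo; lift it straight up, over 35 mm.
- reject_tray: Red open tray fixed to the bench, for rejects, 130 (x) x 140 (y) x 25 mm high, walls and floor 3 mm. Origin: centre of its underside, z up. It stands to the left or to the right of the rack. Two servos fit standing side by side, for instance 33 mm either side of its centre in y.
- pass_tray: Green open tray for the servos that pass, of the same size, fixed, on the other side of the rack.
- bare_case: Bystander: a servo case of the same size without horn, waiting for parts in the third pocket of the rack. Origin: centre of its underside. It stays where it is.
- solder_spool: Bystander: solder reel, 54 mm across, 36 mm tall, standing on end. Origin at the centre of its underside.
- flux_jar: Bystander: amber jar with white cap, 44 mm across, 45 mm tall. Origin at the centre of its underside.
- tip_cleaner: Bystander: black round pot of brass wool, 72 mm across, 36 mm tall. Origin at the centre of its underside.
- screwdriver: Bystander: orange-handled screwdriver lying flat, 170 mm long, in front of the rack. Origin at the centre of its underside.
- tweezers: Bystander: dark steel tweezers lying flat, about 135 mm long, 8 mm high. Origin at the centre of its underside.
- multimeter: Bystander: yellow multimeter lying flat, 180 x 85 x 49 mm. Origin at the centre of its underside. Left of the work.
- chip_case: Bystander: red flat chip case, 130 x 90 x 39 mm, with brass strips on a grey lid. Origin at the centre of its underside. Right of the work.
Mind the look-alikes: they are no part of the job. Leave any pink or purple look-alike of the reject_tray alone.

How it is judged (in metres and radians):
On the way, in this order (a step that is already met when the one before it is completed fails the run):
1. a horn has been pushed until the teeth meet towards its servo's +y side (tip off centre by over 3 mm if worn, 0.5 mm if sound) ((((x of mesh_1 in the frame of servo_1 above 0 m and y of horn_tip_1 in the frame of servo_1 above 0.003 m) or (not (x of mesh_1 in the frame of servo_1 above 0 m) and y of horn_tip_1 in the frame of servo_1 above 0.0005 m)) or ((x of mesh_2 in the frame of servo_2 above 0 m and y of horn_tip_2 in the frame of servo_2 above 0.003 m) or (not (x of mesh_2 in the frame of servo_2 above 0 m) and y of horn_tip_2 in the frame of servo_2 above 0.0005 m)))), for 0.02 s.
2. and then a horn has been pushed until the teeth meet towards the -y side ((((x of mesh_1 in the frame of servo_1 above 0 m and y of horn_tip_1 in the frame of servo_1 below -0.003 m) or (not (x of mesh_1 in the frame of servo_1 above 0 m) and y of horn_tip_1 in the frame of servo_1 below -0.0005 m)) or ((x of mesh_2 in the frame of servo_2 above 0 m and y of horn_tip_2 in the frame of servo_2 below -0.003 m) or (not (x of mesh_2 in the frame of servo_2 above 0 m) and y of horn_tip_2 in the frame of servo_2 below -0.0005 m)))), for 0.02 s.
At the end, for the whole second after the job is handed in: Each servo with worn gears is standing at rest inside the red tray and each sound one inside the green tray (upright within 0.15 rad, the centre of its underside within the tray's walls and less than 30 mm above the tray's underside); the hornless case is within 5 mm of its start (((x of mesh_1 in the frame of servo_1 above 0 m and x of servo_1 in the frame of reject_tray between -0.062 and 0.062 m and y of servo_1 in the frame of reject_tray between -0.067 and 0.067 m and z of servo_1 in the frame of reject_tray between -0.005 and 0.03 m and angle between servo_1's own z axis and vertical below 0.15 rad) or (not (x of mesh_1 in the frame of servo_1 above 0 m) and x of servo_1 in the frame of pass_tray between -0.062 and 0.062 m and y of servo_1 in the frame of pass_tray between -0.067 and 0.067 m and z of servo_1 in the frame of pass_tray between -0.005 and 0.03 m and angle between servo_1's own z axis and vertical below 0.15 rad)) and ((x of mesh_2 in the frame of servo_2 above 0 m and x of servo_2 in the frame of reject_tray between -0.062 and 0.062 m and y of servo_2 in the frame of reject_tray between -0.067 and 0.067 m and z of servo_2 in the frame of reject_tray between -0.005 and 0.03 m and angle between servo_2's own z axis and vertical below 0.15 rad) or (not (x of mesh_2 in the frame of servo_2 above 0 m) and x of servo_2 in the frame of pass_tray between -0.062 and 0.062 m and y of servo_2 in the frame of pass_tray between -0.067 and 0.067 m and z of servo_2 in the frame of pass_tray between -0.005 and 0.03 m and angle between servo_2's own z axis and vertical below 0.15 rad)) and linear speed of each of servo_1, servo_2 below 0.02 m/s and angular speed of each of servo_1, servo_2 below 0.3 rad/s and distance of bare_case from where it was at the start of the episode below 0.005 m); the robot touches nothing.
It fails at once if more than 10 N is put on a horn by the gripper or the arm (contact force between any of the fingers, the arm and horn_1 above 10 N or contact force between any of the fingers, the arm and horn_2 above 10 N).
It fails at once if a servo is dropped or thrown: it moves faster than 0.7 m/s while the fingers do not hold it ((linear speed of servo_1 above 0.7 m/s and contact force between the fingers and servo_1 below 0.05 N) or (linear speed of servo_2 above 0.7 m/s and contact force between the fingers and servo_2 below 0.05 N)).
It fails at once if a bystander is shifted by more than 20 mm (distance of any of solder_spool, flux_jar, tip_cleaner, screwdriver, tweezers, multimeter, chip_case from where it was at the start of the episode above 0.02 m).
It also fails if it takes over 72 s, if anything falls off the work surface, if the arm or the gripper's body presses on something with over 40 N, if the wrist force passes 120 N, or if a joint passes its speed limit or range.

## Working session

There is one attempt and no reset: what is moved stays moved. The work goes in short steps, Python scripts to look and compute and a tool call to move; the robot and the scene stay as the last step left them, time stands still between calls to the robot, and variables do not carry over. Pictures are saved under pics/ and viewed, and the job is handed in when it is done.

Besides the shell and the picture viewer there is one more tool, called after "Call:" as a command line: name --argument value ..., lists and objects as JSON in quotes. drive_tool: Moves the arm, as the interface text tells. Its arguments: {"type":"object","properties":{"commands":{"type":"array"},"grip":{"type":"number"}},"required":["commands"]}

```bash
mkdir -p pics; ls; cat > h.py <<'E'
from cell import env
import numpy as np, cv2
def cal(n):
    c=env.calibration(n); K=np.array(c["intrinsics"],float); R=cv2.Rodrigues(np.array(c["rvec"],float))[0]; t=np.array(c["tvec"],float).ravel(); return K,R,t
def ray(n,px,z):
    K,R,t=cal(n); d=R.T@np.linalg.solve(K,[px[0],px[1],1]); o=-R.T@t
    return o+d*(z-o[2])/d[2]
def proj(n,p):
    K,R,t=cal(n); q=K@(R@np.array(p,float)+t); return q[:2]/q[2]
E
python3 - <<'E'
from h import *
for n in ("scene","top"):
    im=env.read_camera(n); cv2.imwrite(f"pics/{n}0.png",im[:,:,::-1])
    K,R,t=cal(n); print(n,-R.T@t,K[0,0])
for n in ("scene","top"):
  for q,z in (("rack",0),("servo_1",2.5),("horn_1",41.7),("horn_tip_1",46),("bare_case",2.5),("reject_tray",0),("pass_tray",0)):
    try:
      for r in env.place_of(q,n): print(n,q,round(r["conf"],2),np.round(r["pixel"],1),np.round(ray(n,r["pixel"],z),1))
    except Exception as e: print(n,q,e)
s=env.state();print(s["t"],s["ft_force"],s["tcp_rot"],env.grip_point_offset)
E
```

```text
pics
scene [ 968.32297036 -401.96446996 1235.23972686] 420.29917022279375
top [ 277.25851566  117.03561664 1600.66558142] 436.2007285421162
scene rack 0.76 [318.8 248.4] [557.3  31.9   0. ]
scene servo_1 0.72 [304.8 269.2] [572.8 -52.1   2.5]
scene servo_1 0.57 [316.3 248.3] [551.8  26.    2.5]
scene servo_1 0.39 [345.2 190.1] [477.9 261.9   2.5]
scene servo_1 0.29 [319.1 248.8] [559.8  30.6   2.5]
scene horn_1 0.62 [305.5 263.3] [573.8 -47.5  41.7]
scene horn_1 0.52 [321.3 243.7] [566.2  34.7  41.7]
scene horn_1 0.19 [338.  307.5] [738.4 -87.8  41.7]
scene horn_tip_1 0.61 [313.7 268.1] [604.8 -44.   46. ]
scene horn_tip_1 0.57 [327.2 246.9] [589.   36.9  46. ]
scene bare_case 0.43 [329.8 231.5] [544.6 101.4   2.5]
scene reject_tray 0.66 [290.  133.8] [148.9 325.2   0. ]
scene reject_tray 0.6 [420.4 130.3] [519.3 667.5   0. ]
scene pass_tray 0.62 [238.7 308.3] [ 507.5 -275.1    0. ]
scene pass_tray 0.21 [247.5 372.4] [ 660.  -382.7    0. ]
top rack 0.85 [343.1 170.5] [568.   43.9   0. ]
top rack 0.24 [456.9 143.5] [ 664.4 -382.3    0. ]
top servo_1 0.67 [349.2 170.8] [566.1  21.4   2.5]
top servo_1 0.62 [365.8 168.4] [574.3 -40.4   2.5]
top horn_1 0.61 [345.2 162.6] [589.4  37.7  41.7]
top horn_1 0.52 [365.9 165.8] [576.5 -37.1  41.7]
top horn_tip_1 0.58 [374.6 215.5] [395.4 -63.2  46. ]
top horn_tip_1 0.55 [346.5 159.8] [598.8  33.   46. ]
top horn_tip_1 0.48 [369.1 158.2] [603.5 -48.9  46. ]
top bare_case 0.44 [327.4 174.8] [552.1 102.5   2.5]
top reject_tray 0.88 [177.7 183.4] [527.5 661.4   0. ]
top reject_tray 0.83 [283.  193.8] [483.4 267.9   0. ]
top reject_tray 0.79 [267.1 282. ] [162.6 325.8   0. ]
top pass_tray 0.89 [431.  190.3] [ 489.5 -278.5    0. ]
0.8 [-0.16687567 -0.14108214 -0.42219726] [3.14143751e+00 2.25513636e-07 3.28757814e-01] 18.8
```

View pics/scene0.png

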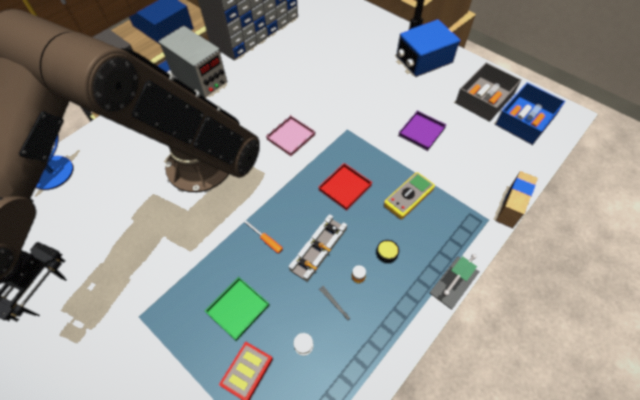

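View pics/top0.png

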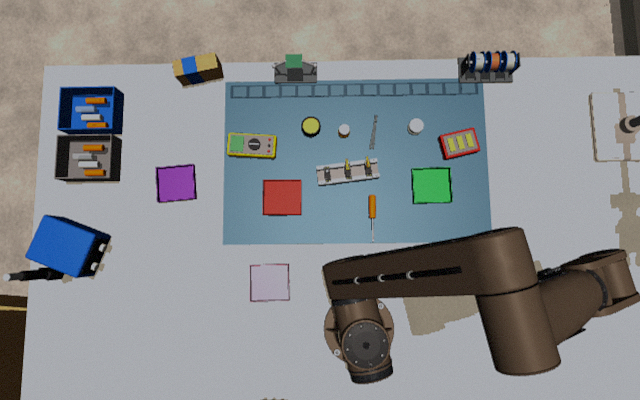

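```bash
python3 - <<'E'
import cv2
a=cv2.imread("pics/top0.png")[120:220,300:420]; b=cv2.imread("pics/scene0.png")[205:305,260:380]
cv2.imwrite("pics/z0.png",cv2.resize(a,None,fx=6,fy=6,interpolation=cv2.INTER_CUBIC))
cv2.imwrite("pics/z1.png",cv2.resize(b,None,fx=6,fy=6,interpolation=cv2.INTER_CUBIC))
E
```

```text
(no output)
```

View pics/z0.png

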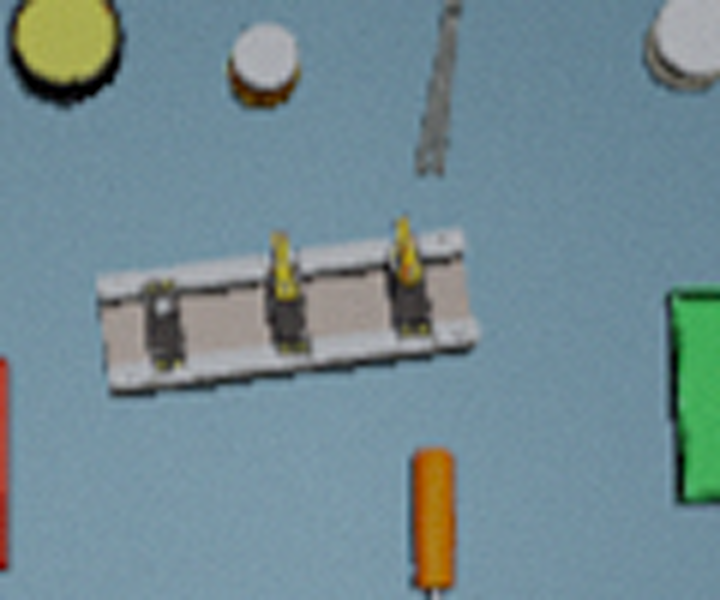

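View pics/z1.png

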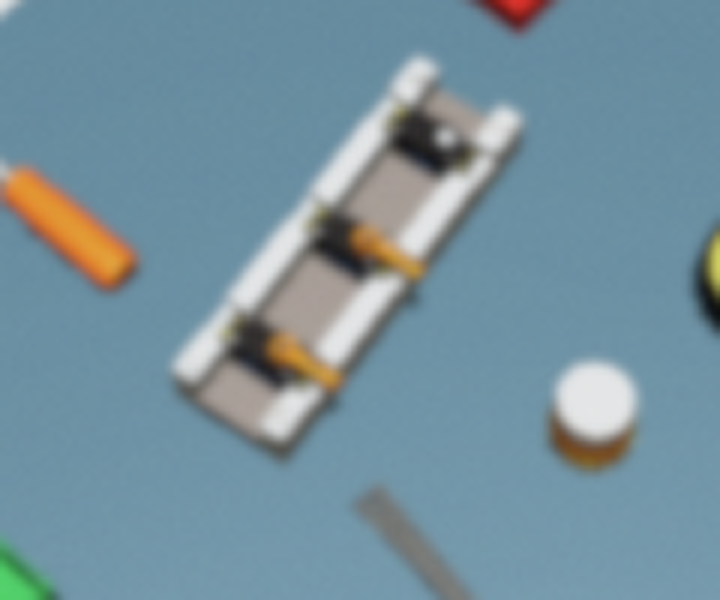

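The top view shows the two orange-horned servos in the middle (about 348,166) and right (about 368,164) pockets. The bare case is on the left at (327,175), the red tray at (283,194) and the green at (431,190). The pink and purple squares are decoys. Next I'll fit the rack pose.

```bash
cat > fit.py <<'E'
from h import *
from scipy.optimize import minimize
def fitbox(q,L,W,H,x0,cams=("top","scene"),pick=None):
    M={}
    for n in cams:
        rs=env.trace(q,n)
        e=proj(n,[x0[0],x0[1],H/2])
        rs=[r for r in rs if np.hypot(*(np.array(r["pixel"])-e))<25]
        if rs: M[n]=cv2.GaussianBlur(rs[0]["pixels"].astype(np.float32),(0,0),1.0)
    def cost(v,ns):
        c,s=np.cos(v[2]/50),np.sin(v[2]/50); tot=0
        for n in ns:
            P=[proj(n,[v[0]+c*a*L/2-s*b*W/2,v[1]+s*a*L/2+c*b*W/2,z]) for a in(-1,1) for b in(-1,1) for z in(0,H)]
            h=cv2.convexHull(np.float32(P)); m=np.zeros((400,640),np.uint8)
            cv2.fillConvexPoly(m,np.round(h*16).astype(np.int32),255,cv2.LINE_AA,4)
            m=cv2.GaussianBlur(m.astype(np.float32)/255,(0,0),1.0); tot+=((m-M[n])**2).sum()
        return tot
    for ns in [[n] for n in M]+[list(M)]:
        r=min((minimize(cost,x0+np.array(d),args=(ns,),method="Nelder-Mead",options=dict(initial_simplex=np.array(x0)+d+np.array([[0,0,0],[8,0,0],[0,8,0],[0,0,4]]),xatol=.05,fatol=.01)) for d in ([0,0,0],[3,-3,2])),key=lambda r:r.fun)
        print(q,ns,np.round([r.x[0],r.x[1]],1),"yaw deg",round(np.degrees(r.x[2]/50),2),round(r.fun,1))
    return r.x
if __name__=="__main__":
    env.read_camera("top");env.read_camera("scene")
    fitbox("rack",70,225,33,[562,37,5])
    fitbox("reject_tray",130,140,25,[483,268,0])
    fitbox("pass_tray",130,140,25,[489,-278,0])
    s=env.state();print(s["t"],s["ft_force"])
E
python3 fit.py
```

```text
rack ['top'] [560.   33.7] yaw deg 6.87 305.5
rack ['scene'] [557.7  28.1] yaw deg 6.73 439.7Traceback (most recent call last):
  File "fit.py", line 24, in <module>
    fitbox("rack",70,225,33,[562,37,5])
    ~~~~~~^^^^^^^^^^^^^^^^^^^^^^^^^^^^^
  File "fit.py", line 19, in fitbox
    r=min((minimize(cost,x0+np.array(d),args=(ns,),method="Nelder-Mead",options=dict(initial_simplex=np.array(x0)+d+np.array([[0,0,0],[8,0,0],[0,8,0],[0,0,4]]),xatol=.05,fatol=.01)) for d in ([0,0,0],[3,-3,2])),key=lambda r:r.fun)
  File "fit.py", line 19, in <genexpr>
    r=min((minimize(cost,x0+np.array(d),args=(ns,),method="Nelder-Mead",options=dict(initial_simplex=np.array(x0)+d+np.array([[0,0,0],[8,0,0],[0,8,0],[0,0,4]]),xatol=.05,fatol=.01)) for d in ([0,0,0],[3,-3,2])),key=lambda r:r.fun)
           ~~~~~~~~^^^^^^^^^^^^^^^^^^^^^^^^^^^^^^^^^^^^^^^^^^^^^^^^^^^^^^^^^^^^^^^^^^^^^^^^^^^^^^^^^^^^^^^^^^^^^^^^^^^^^^^^^^^^^^^^^^^^^^^^^^^^^^^^^^^^^^^^^^^^^^^^^^^^^^^^^^^^^^^^^^
    res = _minimize_neldermead(fun, x0, args, callback, bounds=bounds,
                               **options)
    fxcc = func(xcc)
    fx = function(np.copy(x), *(wrapper_args + args))
  File "fit.py", line 13, in cost
    P=[proj(n,[v[0]+c*a*L/2-s*b*W/2,v[1]+s*a*L/2+c*b*W/2,z]) for a in(-1,1) for b in(-1,1) for z in(0,H)]
       ~~~~^^^^^^^^^^^^^^^^^^^^^^^^^^^^^^^^^^^^^^^^^^^^^^^^^
  File "h.py", line 9, in proj
    K,R,t=cal(n); q=K@(R@np.array(p,float)+t); return q[:2]/q[2]
          ~~~^^^
  File "h.py", line 4, in cal
    c=env.calibration(n); K=np.array(c["intrinsics"],float); R=cv2.Rodrigues(np.array(c["rvec"],float))[0]; t=np.array(c["tvec"],float).ravel(); return K,R,t
ValueError: time passes only in moves, steps and waits
```

```bash
cat > h.py <<'E'
from cell import env
import numpy as np, cv2
_c={}
def cal(n):
    if n not in _c:
        c=env.calibration(n); K=np.array(c["intrinsics"],float); R=cv2.Rodrigues(np.array(c["rvec"],float))[0]; t=np.array(c["tvec"],float).ravel(); _c[n]=(K,R,t)
    return _c[n]
def ray(n,px,z):
    K,R,t=cal(n); d=R.T@np.linalg.solve(K,[px[0],px[1],1]); o=-R.T@t
    return o+d*(z-o[2])/d[2]
def proj(n,p):
    K,R,t=cal(n); q=K@(R@np.array(p,float)+t); return q[:2]/q[2]
E
sed -i 's/if rs: M/if rs: np.save(f"m_{q}_{n}.npy",rs[0]["pixels"])\n        if rs: M/' fit.py
python3 fit.py
python3 - <<'E'
import numpy as np,cv2
o=[]
for n,(r,c) in dict(top=(120,300),scene=(205,260)).items():
    im=cv2.imread(f"pics/{n}0.png"); m=np.load(f"m_rack_{n}.npy").astype(np.uint8)
    im=im[r:r+100,c:c+120];m=m[r:r+100,c:c+120]
    im=cv2.resize(im,None,fx=3.3,fy=3.3);m=cv2.resize(m*255,None,fx=3.3,fy=3.3)
    cs=cv2.findContours((m>127).astype(np.uint8),0,2)[0];cv2.drawContours(im,cs,-1,(0,0,255),1);o.append(im)
cv2.imwrite("pics/m.png",np.hstack(o))
E
```

```text
rack ['top'] [560.4  31.1] yaw deg 6.85 183.0
rack ['scene'] [-675.6 1140.5] yaw deg 69.05 33.4
rack ['top', 'scene'] [560.5  31.7] yaw deg 7.58 1774.1
reject_tray ['top'] [472.1 272.5] yaw deg -1.15 47.0
reject_tray ['scene'] [467.7 269.8] yaw deg -0.71 34.5
reject_tray ['top', 'scene'] [469.4 271.3] yaw deg -0.86 93.3
pass_tray ['top'] [ 510.  -276.8] yaw deg 0.48 24.1
pass_tray ['scene'] [ 507.2 -278.8] yaw deg 1.03 28.7
pass_tray ['top', 'scene'] [ 508.5 -278. ] yaw deg 0.78 62.2
1.4 [ 0.40710132 -0.66624482 -0.45247308]
```

View pics/m.png

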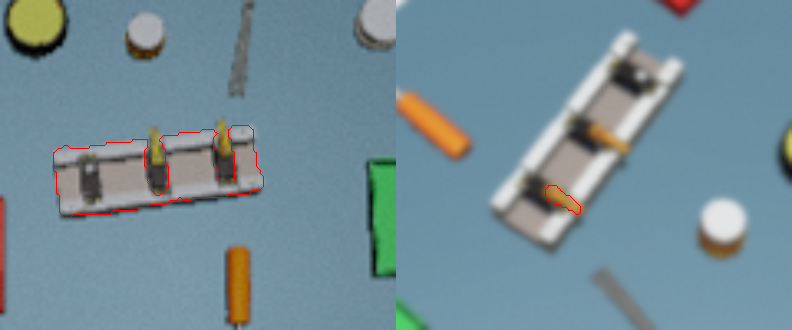

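```bash
cat > fr.py <<'E'
from h import *
from scipy.optimize import minimize
M={};W={};vis=[]
for n,(r,c) in dict(top=(143,311),scene=(208,283)).items():
    im=cv2.imread(f"pics/{n}0.png"); roi=im[r:r+46 if n=="top" else r+76, c:c+75]
    f=roi.astype(int); nb=(f[:,:,0]-f[:,:,2])  # B-R: mat large
    m=np.zeros((400,640),np.uint8); a=((nb<22)&(f.max(2)>105)).astype(np.uint8)
    k,l,s,_=cv2.connectedComponentsWithStats(a); a=(l==1+np.argmax(s[1:,4])).astype(np.uint8)
    m[r:r+a.shape[0],c:c+a.shape[1]]=a
    orange=np.zeros((400,640),np.uint8); orange[r:r+a.shape[0],c:c+75]=(f[:,:,2]-f[:,:,0]>35)
    w=1-cv2.dilate(orange,np.ones((3,3),np.uint8))
    mc=cv2.morphologyEx(m*w,cv2.MORPH_CLOSE,cv2.getStructuringElement(2,(13,13)))
    M[n]=mc; W[n]=w
    z=cv2.resize(roi,None,fx=5,fy=5); mm=cv2.resize(mc[r:r+a.shape[0],c:c+75]*255,None,fx=5,fy=5)
    cs=cv2.findContours((mm>127).astype(np.uint8),0,2)[0];cv2.drawContours(z,cs,-1,(0,0,255),1)
    vis.append(cv2.copyMakeBorder(z,0,380-z.shape[0],0,0,0))
cv2.imwrite("pics/fr.png",np.hstack(vis))
def cost(v,ns):
    c,s=np.cos(v[2]/50),np.sin(v[2]/50); tot=0
    for n in ns:
        P=[proj(n,[v[0]+c*a*35-s*b*112.5,v[1]+s*a*35+c*b*112.5,z]) for a in(-1,1) for b in(-1,1) for z in((30,35) if n=="top" else (30,35))]
        h=cv2.convexHull(np.float32(P)); m=np.zeros((400,640),np.uint8)
        cv2.fillConvexPoly(m,np.round(h*16).astype(np.int32),255,cv2.LINE_AA,4)
        d=cv2.GaussianBlur(m.astype(np.float32)/255,(0,0),1.)-cv2.GaussianBlur(M[n].astype(np.float32),(0,0),1.)
        tot+=(d**2*W[n]).sum()
    return tot
x0=np.array([560,31,6.])
for ns in (["top"],["scene"],["top","scene"]):
    r=min((minimize(cost,x0+d,args=(ns,),method="Nelder-Mead",options=dict(initial_simplex=x0+d+np.array([[0,0,0],[8,0,0],[0,8,0],[0,0,4]]))) for d in ([0,0,0],[4,-4,-2],[-4,4,2])),key=lambda r:r.fun)
    v=r.x;y=v[2]/50;print(ns,np.round(v[:2],1),np.degrees(y).round(2),round(r.fun,1))
    R=np.array([[np.cos(y),-np.sin(y)],[np.sin(y),np.cos(y)]])
    for k in (0,-75): print("  tip",np.round(v[:2]+R@[38,k],1),"ctr",np.round(v[:2]+R@[0,k],1), proj("top",[*(v[:2]+R@[38,k]),48]).round(1), proj("scene",[*(v[:2]+R@[38,k]),48]).round(1))
E
python3 fr.py
```

```text
['top'] [559.4  31.3] 6.52 25.2
  tip [597.1  35.6] ctr [559.4  31.3] [345.8 160.1] [328.9 248.5]
  tip [605.6 -38.9] ctr [567.9 -43.2] [366.4 157.6] [315.  266.8]
['scene'] [562.2  23.3] 6.66 14.9
  tip [599.9  27.7] ctr [562.2  23.3] [348.  159.4] [327.9 250.7]
  tip [608.6 -46.8] ctr [570.9 -51.2] [368.5 156.7] [314.  269.3]
['top', 'scene'] [561.2  26.6] 6.91 68.2
  tip [598.9  31.1] ctr [561.2  26.6] [347.  159.6] [328.4 249.8]
  tip [608.  -43.3] ctr [570.2 -47.9] [367.6 156.9] [314.6 268.3]
```

View pics/fr.png

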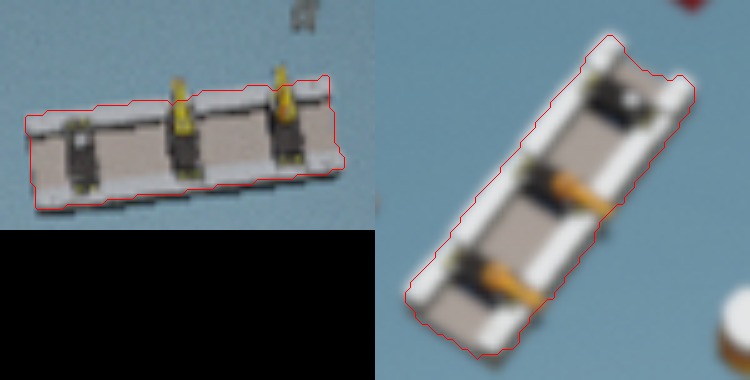

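Call:
drive_tool --commands '[{"dx":22,"dy":30,"dz":-3,"yaw":-2.4},{"dx":22,"dy":30,"dz":-3,"yaw":-2.4},{"dx":22,"dy":30,"dz":-3,"yaw":-2.4},{"dx":22,"dy":30,"dz":-3,"yaw":-2.4},{"dx":22,"dy":30,"dz":-3,"yaw":-2.4}]' --grip 0.4

```text
t: 1.82
eef_pos: [312.5, -440.1, 199.6]
tcp_rot: [3.141, -0.0, 0.117]
ft_force: [0.1, -0.7, 1.0]
opening: 0.707
```

Call:
drive_tool --commands '[{"dx":22,"dy":30,"dz":-3},{"dx":22,"dy":30,"dz":-3},{"dx":22,"dy":30,"dz":-3},{"dx":22,"dy":30,"dz":-3},{"dx":22,"dy":30,"dz":-3}]'

```text
invalid input
```

Call:
drive_tool --commands '[{"dx":22,"dy":30,"dz":-5},{"dx":22,"dy":30,"dz":-5},{"dx":22,"dy":30,"dz":-5},{"dx":22,"dy":30,"dz":-5},{"dx":22,"dy":30,"dz":-5}]'

```text
invalid input
```

```bash
python3 - <<'E'
from h import *
s=env.state();print(s["t"],s["eef_pos"],s["tcp_rot"],s["ft_force"],s["opening"])
E
```

```text
1.8167 [ 312.50212755 -440.05348394  199.59918575] [ 3.14134328e+00 -7.21966828e-05  1.16904650e-01] [ 0.06303494 -0.68182287  1.01391637] 0.7072720592086875
```

Call:
drive_tool --commands '[{"dx":22,"dy":30,"dz":-3,"yaw":0},{"dx":22,"dy":30,"dz":-3,"yaw":0},{"dx":22,"dy":30,"dz":-3,"yaw":0},{"dx":22,"dy":30,"dz":-3,"yaw":0},{"dx":22,"dy":30,"dz":-3,"yaw":0}]'

```text
t: 2.23
eef_pos: [422.7, -290.0, 184.7]
tcp_rot: [3.141, -0.0, 0.119]
ft_force: [0.8, -1.4, -0.0]
opening: 0.411
```

Call:
drive_tool --commands '[{"dx":22,"dy":30,"dz":-5,"yaw":0},{"dx":22,"dy":30,"dz":-5,"yaw":0},{"dx":22,"dy":30,"dz":-5,"yaw":0},{"dx":22,"dy":30,"dz":-5,"yaw":0},{"dx":22,"dy":30,"dz":-5,"yaw":0}]'

```text
t: 2.65
eef_pos: [532.8, -139.8, 159.6]
tcp_rot: [3.141, -0.0, 0.119]
ft_force: [-0.9, -0.0, 0.1]
opening: 0.401
```

Call:
drive_tool --commands '[{"dx":20,"dy":26,"dz":-15,"yaw":0},{"dx":20,"dy":26,"dz":-15,"yaw":0},{"dx":20,"dy":26,"dz":-15,"yaw":0},{"dx":14,"dy":18.5,"dz":-15,"yaw":0},{"dx":0,"dy":0,"dz":0,"yaw":0}]'

```text
t: 3.07
eef_pos: [606.7, -41.6, 96.8]
tcp_rot: [-3.14, 0.002, 0.123]
ft_force: [-0.8, -0.4, -0.8]
opening: 0.399
```

```bash
python3 - <<'E'
from h import *
s=env.state();print(s["t"],s["eef_pos"],s["ft_force"],s["opening"])
z=[]
for n in ("top","scene"):
    im=env.read_camera(n); cv2.imwrite(f"pics/{n}1.png",im[:,:,::-1])
    u,v=proj(n,s["eef_pos"]).astype(int); print(n,u,v)
    a=cv2.resize(im[v-45:v+45,u-45:u+45,::-1],(400,400),interpolation=cv2.INTER_CUBIC);z.append(a)
cv2.imwrite("pics/a1.png",np.hstack(z))
E
```

```text
3.0667 [606.73357762 -41.57465161  96.83221982] [-0.77612195 -0.37426474 -0.76334822] 0.3986405656796869
top 368 154
scene 314 261
```

View pics/a1.png

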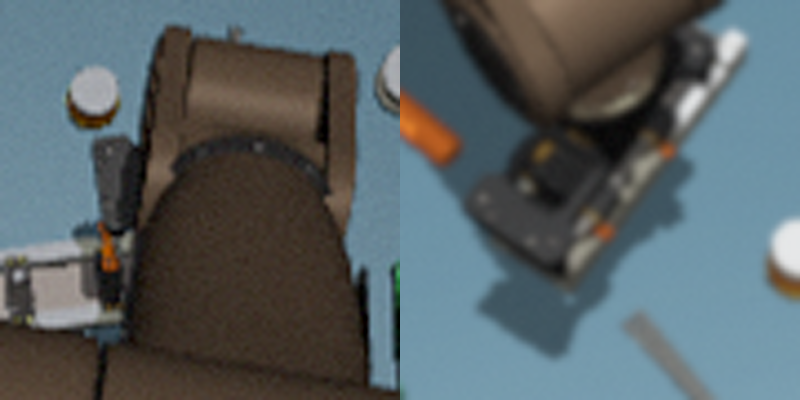

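```bash
python3 - <<'E'
from h import *
for n,r0,c0 in (("top",120,300),("scene",205,260)):
    im=cv2.imread(f"pics/{n}0.png").astype(int)[r0:r0+100,c0:c0+120]
    m=((im[:,:,2]-im[:,:,0]>40)).astype(np.uint8)
    k,l,s,ce=cv2.connectedComponentsWithStats(m)
    for i in range(1,k):
        if 8<s[i,4]<120:
            p=ce[i]+[c0,r0]; print(n,s[i],p.round(1),ray(n,p,47).round(1))
E
```

```text
top [39 13 10  5 19] [343.4 135.3] [689.7  42.7  47. ]
top [66 36  4 12 33] [367.4 162.2] [588.9 -42.2  47. ]
top [46 39  4 11 29] [347.  164.9] [579.7  31.7  47. ]
top [ 0 60  1 35 35] [300. 197.] [465.  202.4  47. ]
scene [81  0 10  4 26] [345.7 206. ] [537.2 190.   47. ]
scene [58 37 13 10 61] [323.5 246.2] [579.   30.8  47. ]
scene [118  39   2  10  16] [378.6 248.5] [713.7 137.6  47. ]
scene [44 55 13 10 62] [309.6 264.4] [587.6 -43.5  47. ]
scene [93 72 11  6 36] [357.8 279.8] [729.4  14.5  47. ]
```

Call:
drive_tool --commands '[{"dx":-2,"dy":0,"dz":-25,"yaw":0},{"dx":0,"dy":0,"dz":-20,"yaw":0},{"dx":0,"dy":0,"dz":-10,"yaw":0},{"dx":0,"dy":0,"dz":0,"yaw":0}]'

```text
t: 3.5
eef_pos: [602.8, -45.8, 43.5]
tcp_rot: [-3.141, 0.002, 0.118]
ft_force: [0.3, 0.1, 0.1]
opening: 0.399
```

Call:
drive_tool --commands '[{"dx":0,"dy":0,"dz":0,"yaw":0},{"dx":0,"dy":0,"dz":0,"yaw":0}]'

```text
t: 3.67
eef_pos: [604.4, -45.6, 45.9]
tcp_rot: [3.141, -0.002, 0.119]
ft_force: [-0.7, 0.0, -0.6]
opening: 0.401
```

Call:
drive_tool --commands '[{"dx":0,"dy":0,"dz":0,"yaw":0},{"dx":0,"dy":0,"dz":0,"yaw":0}]'

```text
t: 3.83
eef_pos: [604.3, -45.2, 45.7]
tcp_rot: [3.141, -0.002, 0.119]
ft_force: [0.3, -0.8, -1.3]
opening: 0.4
```

Call:
drive_tool --commands '[{"dx":-0.4,"dy":3.5,"dz":-3,"yaw":0},{"dx":-0.4,"dy":3.5,"dz":0,"yaw":0},{"dx":-0.4,"dy":3,"dz":0,"yaw":0},{"dx":0,"dy":0,"dz":0,"yaw":0},{"dx":0,"dy":0,"dz":0,"yaw":0}]'

```text
t: 4.25
eef_pos: [602.6, -34.7, 41.7]
tcp_rot: [3.142, 0.0, 0.12]
ft_force: [-0.8, 0.2, -0.6]
opening: 0.397
```

Call:
drive_tool --commands '[{"dx":0,"dy":1,"dz":0,"yaw":0},{"dx":0,"dy":1,"dz":0,"yaw":0},{"dx":-0.2,"dy":0,"dz":0,"yaw":0}]'

```text
t: 4.5
eef_pos: [602.5, -32.9, 41.7]
tcp_rot: [3.142, 0.0, 0.119]
ft_force: [0.3, 1.0, 0.2]
opening: 0.402
```

Call:
drive_tool --commands '[{"dx":0,"dy":1,"dz":0,"yaw":0},{"dx":0,"dy":1,"dz":0,"yaw":0},{"dx":-0.2,"dy":0,"dz":0,"yaw":0}]'

```text
t: 4.75
eef_pos: [602.2, -30.9, 41.6]
tcp_rot: [3.142, 0.0, 0.119]
ft_force: [-0.3, 1.0, 0.1]
opening: 0.399
```

Call:
drive_tool --commands '[{"dx":0,"dy":1,"dz":0,"yaw":0},{"dx":0,"dy":1,"dz":0,"yaw":0},{"dx":-0.2,"dy":0,"dz":0,"yaw":0}]'

```text
t: 5.0
eef_pos: [602.0, -28.9, 41.7]
tcp_rot: [3.142, 0.0, 0.119]
ft_force: [-0.2, -0.3, 0.1]
opening: 0.403
```

Call:
drive_tool --commands '[{"dx":0,"dy":0.5,"dz":0,"yaw":0},{"dx":0,"dy":0.5,"dz":0,"yaw":0},{"dx":0,"dy":0,"dz":0,"yaw":0}]'

```text
t: 5.25
eef_pos: [602.1, -28.0, 41.7]
tcp_rot: [3.141, -0.0, 0.119]
ft_force: [0.1, -0.8, 0.1]
opening: 0.398
```

Call:
drive_tool --commands '[{"dx":0,"dy":0.5,"dz":0,"yaw":0},{"dx":0,"dy":0.5,"dz":0,"yaw":0},{"dx":-0.2,"dy":0,"dz":0,"yaw":0}]'

```text
t: 5.5
eef_pos: [601.9, -26.9, 41.7]
tcp_rot: [3.141, -0.0, 0.119]
ft_force: [-0.1, 0.1, -0.2]
opening: 0.399
```

Call:
drive_tool --commands '[{"dx":0,"dy":0.5,"dz":0,"yaw":0},{"dx":0,"dy":0.5,"dz":0,"yaw":0},{"dx":0,"dy":0,"dz":0,"yaw":0}]'

```text
t: 5.75
eef_pos: [601.8, -26.0, 41.7]
tcp_rot: [3.142, 0.0, 0.119]
ft_force: [-0.1, -0.2, -0.3]
opening: 0.401
```

Call:
drive_tool --commands '[{"dx":0,"dy":0.4,"dz":0,"yaw":0},{"dx":0,"dy":0.4,"dz":0,"yaw":0},{"dx":0,"dy":0,"dz":0,"yaw":0}]'

```text
t: 6.0
eef_pos: [601.9, -25.2, 41.7]
tcp_rot: [3.141, -0.0, 0.119]
ft_force: [-0.0, -0.4, -0.4]
opening: 0.401
```

Call:
drive_tool --commands '[{"dx":0,"dy":0.4,"dz":0,"yaw":0},{"dx":0,"dy":0.4,"dz":0,"yaw":0},{"dx":0,"dy":0,"dz":0,"yaw":0}]'

```text
t: 6.25
eef_pos: [601.9, -24.4, 41.7]
tcp_rot: [3.141, -0.0, 0.119]
ft_force: [-0.9, 0.1, 0.3]
opening: 0.399
```

Call:
drive_tool --commands '[{"dx":0,"dy":0.4,"dz":0,"yaw":0},{"dx":0,"dy":0.4,"dz":0,"yaw":0},{"dx":-0.2,"dy":0,"dz":0,"yaw":0}]'

```text
t: 6.5
eef_pos: [601.7, -23.6, 41.7]
tcp_rot: [3.141, -0.0, 0.119]
ft_force: [0.6, -0.2, 0.5]
opening: 0.4
```

Call:
drive_tool --commands '[{"dx":0,"dy":0.4,"dz":0,"yaw":0},{"dx":0,"dy":0.4,"dz":0,"yaw":0},{"dx":0,"dy":0,"dz":0,"yaw":0}]'

```text
t: 6.75
eef_pos: [601.7, -22.8, 41.7]
tcp_rot: [3.141, -0.0, 0.119]
ft_force: [0.7, -0.2, -1.3]
opening: 0.403
```

Call:
drive_tool --commands '[{"dx":0,"dy":0.4,"dz":0,"yaw":0},{"dx":0,"dy":0.4,"dz":0,"yaw":0},{"dx":0,"dy":0,"dz":0,"yaw":0}]'

```text
t: 7.0
eef_pos: [601.7, -22.1, 41.7]
tcp_rot: [3.141, -0.0, 0.119]
ft_force: [0.5, -1.9, 0.5]
opening: 0.399
```

Call:
drive_tool --commands '[{"dx":0,"dy":0.4,"dz":0,"yaw":0},{"dx":0,"dy":0.4,"dz":0,"yaw":0},{"dx":0,"dy":0,"dz":0,"yaw":0}]'

```text
t: 7.25
eef_pos: [601.7, -21.5, 41.8]
tcp_rot: [3.141, -0.0, 0.119]
ft_force: [-1.3, -5.2, 1.8]
opening: 0.398
```

```bash
python3 - <<'E'
from h import *
s=env.state();z=[]
for n in ("scene",):
    im=env.read_camera(n)
    u,v=proj(n,s["eef_pos"]).astype(int); print(n,u,v)
    a=cv2.resize(im[v-35:v+35,u-35:u+35,::-1],(560,560),interpolation=cv2.INTER_CUBIC);z.append(a)
cv2.imwrite("pics/a2.png",np.hstack(z))
E
```

```text
scene 317 262
```

View pics/a2.png

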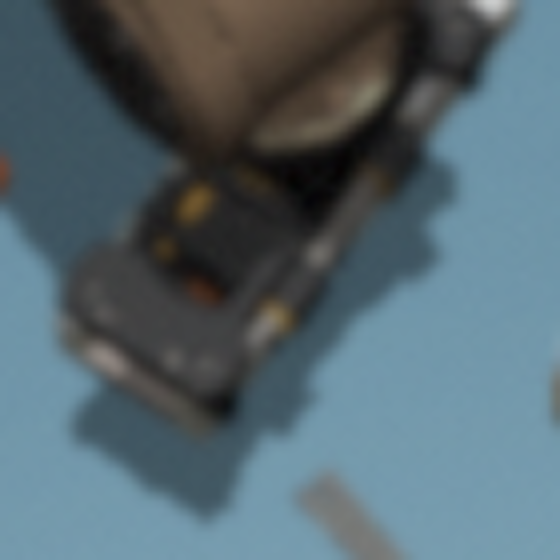

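Call:
drive_tool --commands '[{"dx":0.3,"dy":-3,"dz":0,"yaw":0},{"dx":0.5,"dy":-4,"dz":0,"yaw":0},{"dx":0.5,"dy":-4,"dz":0,"yaw":0},{"dx":0.5,"dy":-4,"dz":0,"yaw":0},{"dx":0,"dy":0,"dz":0,"yaw":0}]'

```text
t: 7.72
eef_pos: [603.5, -37.0, 41.6]
tcp_rot: [3.142, 0.0, 0.119]
ft_force: [-0.3, -1.3, 0.0]
opening: 0.397
```

Call:
drive_tool --commands '[{"dx":0,"dy":0,"dz":0,"yaw":0},{"dx":0,"dy":0,"dz":0,"yaw":0},{"dx":0,"dy":0,"dz":0,"yaw":0},{"dx":0,"dy":0,"dz":0,"yaw":0}]' --grip 0.2

```text
t: 8.05
eef_pos: [603.4, -36.1, 41.6]
tcp_rot: [3.142, 0.0, 0.12]
ft_force: [-0.4, 0.5, -0.2]
opening: 0.214
```

Call:
drive_tool --commands '[{"dx":0,"dy":-1,"dz":0,"yaw":0},{"dx":0,"dy":-1,"dz":0,"yaw":0},{"dx":0,"dy":0,"dz":0,"yaw":0}]'

```text
t: 8.3
eef_pos: [603.5, -38.4, 41.7]
tcp_rot: [3.141, -0.0, 0.119]
ft_force: [0.3, -0.4, -0.6]
opening: 0.203
```

Call:
drive_tool --commands '[{"dx":0,"dy":-1,"dz":0,"yaw":0},{"dx":0,"dy":-1,"dz":0,"yaw":0},{"dx":0.2,"dy":-0.5,"dz":0,"yaw":0},{"dx":0,"dy":0,"dz":0,"yaw":0}]'

```text
t: 8.63
eef_pos: [603.6, -40.9, 41.6]
tcp_rot: [3.142, 0.0, 0.119]
ft_force: [-0.5, 1.0, 0.2]
opening: 0.198
```

Call:
drive_tool --commands '[{"dx":0,"dy":-0.5,"dz":0,"yaw":0},{"dx":0,"dy":-0.5,"dz":0,"yaw":0},{"dx":0,"dy":0,"dz":0,"yaw":0}]'

```text
t: 8.88
eef_pos: [603.6, -41.8, 41.7]
tcp_rot: [3.142, -0.0, 0.119]
ft_force: [-0.6, -0.4, 0.4]
opening: 0.202
```

Call:
drive_tool --commands '[{"dx":0,"dy":-0.5,"dz":0,"yaw":0},{"dx":0,"dy":-0.5,"dz":0,"yaw":0},{"dx":0,"dy":0,"dz":0,"yaw":0}]'

```text
t: 9.13
eef_pos: [603.7, -42.8, 41.7]
tcp_rot: [3.141, -0.0, 0.119]
ft_force: [0.3, 0.2, -0.1]
opening: 0.198
```

Call:
drive_tool --commands '[{"dx":0,"dy":-0.4,"dz":0,"yaw":0},{"dx":0,"dy":-0.4,"dz":0,"yaw":0},{"dx":0,"dy":0,"dz":0,"yaw":0}]'

```text
t: 9.38
eef_pos: [603.6, -43.6, 41.7]
tcp_rot: [3.141, 0.0, 0.119]
ft_force: [-1.1, 0.8, 0.1]
opening: 0.196
```

Call:
drive_tool --commands '[{"dx":0,"dy":-0.4,"dz":0,"yaw":0},{"dx":0,"dy":-0.4,"dz":0,"yaw":0},{"dx":0,"dy":0,"dz":0,"yaw":0}]'

```text
t: 9.63
eef_pos: [603.6, -44.4, 41.6]
tcp_rot: [3.141, 0.0, 0.119]
ft_force: [-0.2, 0.4, -1.1]
opening: 0.198
```

Call:
drive_tool --commands '[{"dx":0,"dy":-0.4,"dz":0,"yaw":0},{"dx":0,"dy":-0.4,"dz":0,"yaw":0},{"dx":0.2,"dy":0,"dz":0,"yaw":0}]'

```text
t: 9.88
eef_pos: [603.8, -45.2, 41.7]
tcp_rot: [3.141, 0.0, 0.119]
ft_force: [0.0, -1.0, -0.6]
opening: 0.203
```

Call:
drive_tool --commands '[{"dx":0,"dy":-0.4,"dz":0,"yaw":0},{"dx":0,"dy":-0.4,"dz":0,"yaw":0},{"dx":0,"dy":0,"dz":0,"yaw":0}]'

```text
t: 10.13
eef_pos: [603.9, -46.0, 41.7]
tcp_rot: [3.141, -0.0, 0.119]
ft_force: [-0.2, 0.5, -0.9]
opening: 0.202
```

Call:
drive_tool --commands '[{"dx":0,"dy":-0.4,"dz":0,"yaw":0},{"dx":0,"dy":-0.4,"dz":0,"yaw":0},{"dx":0,"dy":0,"dz":0,"yaw":0}]'

```text
t: 10.38
eef_pos: [603.9, -46.8, 41.7]
tcp_rot: [3.142, -0.0, 0.119]
ft_force: [0.7, 1.8, -0.6]
opening: 0.198
```

Call:
drive_tool --commands '[{"dx":0,"dy":-0.4,"dz":0,"yaw":0},{"dx":0,"dy":-0.4,"dz":0,"yaw":0},{"dx":0.2,"dy":0,"dz":0,"yaw":0}]'

```text
t: 10.63
eef_pos: [604.0, -47.6, 41.7]
tcp_rot: [3.142, 0.0, 0.119]
ft_force: [-0.9, 0.9, 0.0]
opening: 0.201
```

Call:
drive_tool --commands '[{"dx":0,"dy":-0.4,"dz":0,"yaw":0},{"dx":0,"dy":-0.4,"dz":0,"yaw":0},{"dx":0,"dy":0,"dz":0,"yaw":0}]'

```text
t: 10.88
eef_pos: [604.1, -48.4, 41.7]
tcp_rot: [3.141, -0.0, 0.119]
ft_force: [0.4, 0.0, 0.3]
opening: 0.203
```

Call:
drive_tool --commands '[{"dx":0,"dy":-0.4,"dz":0,"yaw":0},{"dx":0,"dy":-0.4,"dz":0,"yaw":0},{"dx":0,"dy":0,"dz":0,"yaw":0}]'

```text
t: 11.13
eef_pos: [604.1, -49.2, 41.7]
tcp_rot: [3.141, -0.0, 0.119]
ft_force: [1.6, 0.8, 0.4]
opening: 0.198
```

Call:
drive_tool --commands '[{"dx":0,"dy":-0.4,"dz":0,"yaw":0},{"dx":0.1,"dy":0,"dz":0,"yaw":0}]'

```text
t: 11.3
eef_pos: [604.1, -49.5, 41.7]
tcp_rot: [-3.142, 0.0, 0.119]
ft_force: [0.7, 0.7, 0.4]
opening: 0.195
```

Call:
drive_tool --commands '[{"dx":0,"dy":-0.4,"dz":0,"yaw":0},{"dx":0,"dy":-0.4,"dz":0,"yaw":0},{"dx":0,"dy":0,"dz":0,"yaw":0}]'

```text
t: 11.55
eef_pos: [604.1, -50.1, 41.8]
tcp_rot: [-3.141, 0.0, 0.119]
ft_force: [0.1, 3.2, 1.9]
opening: 0.202
```

Call:
drive_tool --commands '[{"dx":0,"dy":-0.4,"dz":0,"yaw":0},{"dx":0,"dy":0,"dz":0,"yaw":0}]'

```text
t: 11.72
eef_pos: [604.1, -50.4, 41.8]
tcp_rot: [-3.141, 0.0, 0.119]
ft_force: [-0.5, 6.4, 3.7]
opening: 0.199
```

Call:
drive_tool --commands '[{"dx":-0.3,"dy":2.4,"dz":0,"yaw":0},{"dx":-0.3,"dy":3,"dz":0,"yaw":0},{"dx":-0.3,"dy":3,"dz":0,"yaw":0},{"dx":0,"dy":1,"dz":0,"yaw":0},{"dx":0,"dy":0,"dz":0,"yaw":0}]'

```text
t: 12.13
eef_pos: [603.2, -41.1, 41.6]
tcp_rot: [3.141, 0.0, 0.12]
ft_force: [-0.1, 0.3, 0.4]
opening: 0.2
```

Call:
drive_tool --commands '[{"dx":-0.2,"dy":1,"dz":0,"yaw":0},{"dx":0,"dy":1,"dz":0,"yaw":0},{"dx":-0.2,"dy":1,"dz":0,"yaw":0},{"dx":-0.2,"dy":1,"dz":0,"yaw":0},{"dx":-0.2,"dy":1,"dz":0,"yaw":0}]'

```text
t: 12.55
eef_pos: [602.5, -36.3, 41.7]
tcp_rot: [3.141, -0.0, 0.119]
ft_force: [1.3, -0.7, -0.3]
opening: 0.203
```

Call:
drive_tool --commands '[{"dx":0,"dy":0.5,"dz":0,"yaw":0},{"dx":0,"dy":0.5,"dz":0,"yaw":0},{"dx":0,"dy":0,"dz":0,"yaw":0}]'

```text
t: 12.8
eef_pos: [602.4, -35.2, 41.7]
tcp_rot: [3.142, 0.0, 0.119]
ft_force: [0.1, 0.1, 0.1]
opening: 0.2
```

Call:
drive_tool --commands '[{"dx":0,"dy":0.7,"dz":0,"yaw":0},{"dx":0,"dy":0.7,"dz":0,"yaw":0},{"dx":0,"dy":0.6,"dz":0,"yaw":0},{"dx":0,"dy":0,"dz":0,"yaw":0}]'

```text
t: 13.13
eef_pos: [602.5, -33.2, 41.7]
tcp_rot: [3.141, -0.0, 0.119]
ft_force: [0.3, -0.5, 0.1]
opening: 0.2
```

Call:
drive_tool --commands '[{"dx":0,"dy":0.5,"dz":0,"yaw":0},{"dx":0,"dy":0.4,"dz":0,"yaw":0},{"dx":0,"dy":0,"dz":0,"yaw":0}]'

```text
t: 13.38
eef_pos: [602.5, -32.4, 41.7]
tcp_rot: [3.141, -0.0, 0.119]
ft_force: [0.4, -0.6, 0.4]
opening: 0.2
```

Call:
drive_tool --commands '[{"dx":0,"dy":0.4,"dz":0,"yaw":0},{"dx":0,"dy":0,"dz":0,"yaw":0}]'

```text
t: 13.55
eef_pos: [602.5, -32.0, 41.7]
tcp_rot: [3.141, -0.0, 0.119]
ft_force: [1.3, -0.9, 0.9]
opening: 0.202
```

Call:
drive_tool --commands '[{"dx":0,"dy":0.4,"dz":0,"yaw":0},{"dx":0,"dy":0,"dz":0,"yaw":0}]'

```text
t: 13.72
eef_pos: [602.4, -31.7, 41.7]
tcp_rot: [3.141, -0.0, 0.119]
ft_force: [-0.4, -2.2, 1.4]
opening: 0.201
```

Call:
drive_tool --commands '[{"dx":0,"dy":0.3,"dz":0,"yaw":0},{"dx":0,"dy":0,"dz":0,"yaw":0}]'

```text
t: 13.88
eef_pos: [602.4, -31.5, 41.7]
tcp_rot: [3.141, 0.0, 0.119]
ft_force: [-0.2, -2.5, 0.9]
opening: 0.195
```

Call:
drive_tool --commands '[{"dx":0.4,"dy":-3,"dz":0,"yaw":0},{"dx":0.4,"dy":-4,"dz":0,"yaw":0},{"dx":0.3,"dy":-3,"dz":0,"yaw":0},{"dx":0,"dy":-1,"dz":0,"yaw":0},{"dx":0.2,"dy":-1,"dz":0,"yaw":0}]'

```text
t: 14.3
eef_pos: [603.7, -43.6, 41.6]
tcp_rot: [-3.142, 0.0, 0.119]
ft_force: [0.3, -0.5, 0.3]
opening: 0.2
```

Call:
drive_tool --commands '[{"dx":0,"dy":-1,"dz":0,"yaw":0},{"dx":0.2,"dy":-1,"dz":0,"yaw":0},{"dx":0,"dy":-1,"dz":0,"yaw":0},{"dx":0.2,"dy":-1,"dz":0,"yaw":0},{"dx":0,"dy":-0.7,"dz":0,"yaw":0}]'

```text
t: 14.72
eef_pos: [604.2, -48.0, 41.7]
tcp_rot: [3.142, -0.0, 0.119]
ft_force: [1.2, 0.3, 0.8]
opening: 0.202
```

Call:
drive_tool --commands '[{"dx":0,"dy":-0.7,"dz":0,"yaw":0},{"dx":0,"dy":-0.5,"dz":0,"yaw":0},{"dx":0.1,"dy":-0.4,"dz":0,"yaw":0},{"dx":0,"dy":0,"dz":0,"yaw":0}]'

```text
t: 15.05
eef_pos: [604.3, -49.6, 41.7]
tcp_rot: [3.142, -0.0, 0.119]
ft_force: [0.1, 1.0, 0.5]
opening: 0.2
```

Call:
drive_tool --commands '[{"dx":0,"dy":-0.3,"dz":0,"yaw":0},{"dx":0,"dy":-0.1,"dz":0,"yaw":0},{"dx":0,"dy":0,"dz":0,"yaw":0}]'

```text
t: 15.3
eef_pos: [604.3, -49.9, 41.7]
tcp_rot: [-3.142, -0.0, 0.119]
ft_force: [-0.4, 2.8, 1.4]
opening: 0.197
```

Call:
drive_tool --commands '[{"dx":0,"dy":4.9,"dz":0,"yaw":0},{"dx":0,"dy":0,"dz":10,"yaw":0},{"dx":0,"dy":0,"dz":20,"yaw":0},{"dx":-14,"dy":0,"dz":0,"yaw":0},{"dx":-14,"dy":-0.2,"dz":0,"yaw":0}]'

```text
t: 15.72
eef_pos: [576.7, -45.4, 73.2]
tcp_rot: [3.141, -0.002, 0.12]
ft_force: [0.0, -0.3, -0.2]
opening: 0.2
```

Call:
drive_tool --commands '[{"dx":-10,"dy":0,"dz":0,"yaw":0},{"dx":0,"dy":0,"dz":0,"yaw":0},{"dx":0,"dy":0,"dz":0,"yaw":0},{"dx":0,"dy":0,"dz":0,"yaw":0}]' --grip 0.4

```text
t: 16.05
eef_pos: [567.0, -45.4, 72.1]
tcp_rot: [3.141, -0.001, 0.119]
ft_force: [0.2, -0.4, -0.9]
opening: 0.386
```

```bash
python3 - <<'E'
from h import *
s=env.state();print(s["eef_pos"]);z=[]
for n in ("top","scene",):
    im=env.read_camera(n)
    u,v=proj(n,[570,-40,40]).astype(int); print(n,u,v)
    a=cv2.resize(im[v-35:v+35,u-35:u+35,::-1],(400,400),interpolation=cv2.INTER_CUBIC);z.append(a)
cv2.imwrite("pics/a3.png",np.hstack(z))
E
```

```text
[567.04944149 -45.44612748  72.07236434]
top 366 167
scene 306 261
```

View pics/a3.png

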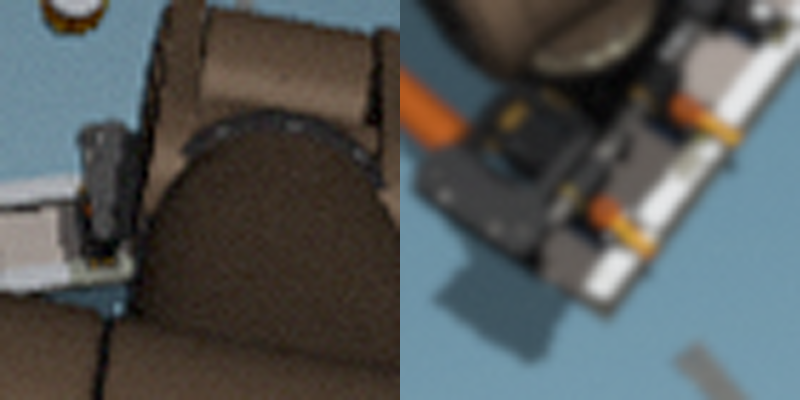

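Call:
drive_tool --commands '[{"dx":0,"dy":0,"dz":-20,"yaw":0},{"dx":0,"dy":0,"dz":-20,"yaw":0},{"dx":0,"dy":0,"dz":-12,"yaw":0},{"dx":0,"dy":0,"dz":0,"yaw":0}]'

```text
t: 16.48
eef_pos: [565.4, -45.1, 17.4]
tcp_rot: [-3.141, 0.004, 0.119]
ft_force: [-0.9, 0.2, -1.3]
opening: 0.398
```

Call:
drive_tool --commands '[{"dx":0,"dy":0,"dz":0,"yaw":0},{"dx":0,"dy":0,"dz":0,"yaw":0},{"dx":0,"dy":0,"dz":0,"yaw":0},{"dx":0,"dy":0,"dz":0,"yaw":0},{"dx":0,"dy":0,"dz":0,"yaw":0}]' --grip 0.15

```text
t: 16.9
eef_pos: [566.7, -45.4, 20.5]
tcp_rot: [3.141, -0.001, 0.119]
ft_force: [-0.5, -0.2, 5.7]
opening: 0.209
```

Call:
drive_tool --commands '[{"dx":0,"dy":0,"dz":4,"yaw":0},{"dx":0,"dy":0,"dz":8,"yaw":0},{"dx":0,"dy":0,"dz":14,"yaw":0},{"dx":0,"dy":0,"dz":22,"yaw":0},{"dx":0,"dy":0,"dz":27,"yaw":0}]' --grip 0.1

```text
t: 17.32
eef_pos: [565.3, -45.1, 95.0]
tcp_rot: [-3.141, 0.003, 0.119]
ft_force: [-0.4, 0.0, -0.7]
opening: 0.21
```

```bash
python3 - <<'E'
from h import *
z=[]
for n in ("top","scene"):
    im=cv2.imread(f"pics/{n}0.png"); 
    for (x,y,w),col in (((469.4,271.3,-.015),(255,255,255)),((508.5,-278,.014),(255,255,255))):
        c,s=np.cos(w),np.sin(w); 
        u,v=proj(n,[x,y,0]).astype(int); a=cv2.resize(im[v-34:v+34,u-34:u+34],(300,300),interpolation=cv2.INTER_CUBIC)
        for zz in (0,25):
            P=np.array([proj(n,[x+c*i*65-s*j*70,y+s*i*65+c*j*70,zz]) for i,j in((-1,-1),(1,-1),(1,1),(-1,1))])
            P=((P-[u-34,v-34]+.5)*300/68); cv2.polylines(a,[np.int32(P)],True,(255,255,255) if zz else (0,255,255),1)
        z.append(a)
cv2.imwrite("pics/t.png",np.vstack([np.hstack(z[:2]),np.hstack(z[2:])]))
E
```

```text
(no output)
```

View pics/t.png

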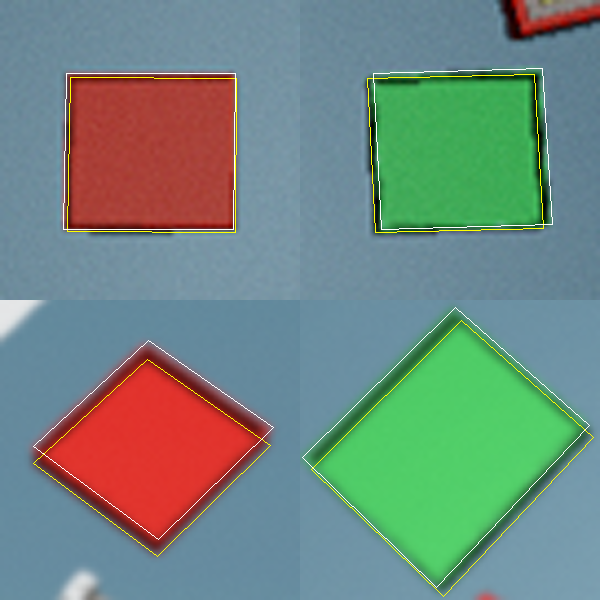

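Call:
drive_tool --commands '[{"dx":-6,"dy":18,"dz":0,"yaw":0},{"dx":-12,"dy":32,"dz":0,"yaw":0},{"dx":-12,"dy":36,"dz":0,"yaw":0},{"dx":-12,"dy":36,"dz":0,"yaw":0},{"dx":-12,"dy":36,"dz":0,"yaw":0}]'

```text
t: 17.73
eef_pos: [511.2, 113.9, 95.4]
tcp_rot: [3.141, 0.0, 0.119]
ft_force: [0.8, 0.3, -0.0]
opening: 0.208
```

Call:
drive_tool --commands '[{"dx":-12,"dy":36,"dz":0,"yaw":0},{"dx":-12,"dy":36,"dz":0,"yaw":0},{"dx":-12,"dy":36,"dz":0,"yaw":0},{"dx":-6,"dy":22,"dz":0,"yaw":0},{"dx":0,"dy":0,"dz":0,"yaw":0}]'

```text
t: 18.15
eef_pos: [468.6, 246.1, 95.4]
tcp_rot: [-3.141, -0.0, 0.123]
ft_force: [-0.1, -1.1, -0.8]
opening: 0.209
```

```bash
python3 - <<'E'
from h import *
s=env.state();print(s["eef_pos"],s["opening"]);z=[]
for n in ("top","scene",):
    im=env.read_camera(n)
    u,v=proj(n,[470,243,50]).astype(int)
    a=cv2.resize(im[v-45:v+45,u-45:u+45,::-1],(400,400),interpolation=cv2.INTER_CUBIC);z.append(a)
cv2.imwrite("pics/a4.png",np.hstack(z))
E
```

```text
[468.64748896 246.06937476  95.38874228] 0.20941592572205328
```

View pics/a4.png

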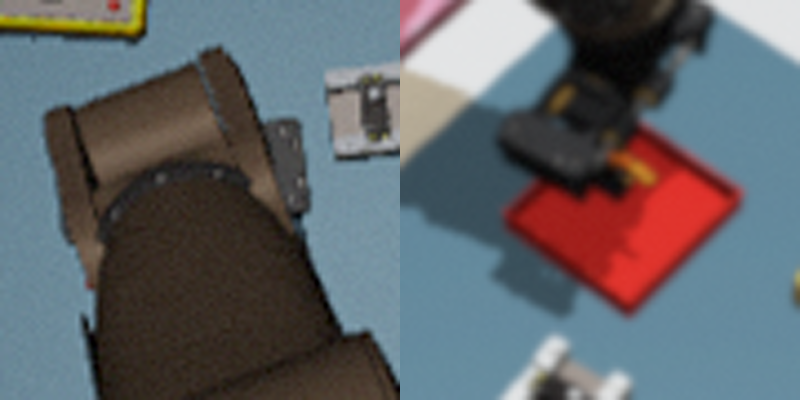

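Call:
drive_tool --commands '[{"dx":0,"dy":-3,"dz":-20,"yaw":0},{"dx":0,"dy":0,"dz":-22,"yaw":0},{"dx":0,"dy":0,"dz":-18,"yaw":0},{"dx":0,"dy":0,"dz":-8,"yaw":0},{"dx":0,"dy":0,"dz":-2,"yaw":0}]'

```text
t: 18.67
eef_pos: [470.1, 238.5, 23.7]
tcp_rot: [3.141, 0.002, 0.118]
ft_force: [-0.5, -0.4, -0.9]
opening: 0.208
```

Call:
drive_tool --commands '[{"dx":0,"dy":0,"dz":-1,"yaw":0},{"dx":0,"dy":0,"dz":0,"yaw":0},{"dx":0,"dy":0,"dz":0,"yaw":0}]'

```text
t: 18.92
eef_pos: [470.7, 239.6, 24.5]
tcp_rot: [-3.141, -0.001, 0.119]
ft_force: [-0.3, -0.6, -1.0]
opening: 0.207
```

Call:
drive_tool --commands '[{"dx":0,"dy":0,"dz":-1,"yaw":0},{"dx":0,"dy":0,"dz":0,"yaw":0}]'

```text
t: 19.08
eef_pos: [470.4, 239.8, 23.2]
tcp_rot: [-3.141, -0.001, 0.119]
ft_force: [-0.6, 0.0, -0.1]
opening: 0.21
```

Call:
drive_tool --commands '[{"dx":0,"dy":0,"dz":-1,"yaw":0},{"dx":0,"dy":0,"dz":0,"yaw":0}]'

```text
t: 19.25
eef_pos: [470.2, 239.7, 21.7]
tcp_rot: [3.142, -0.0, 0.119]
ft_force: [1.4, -0.6, -0.6]
opening: 0.207
```

Call:
drive_tool --commands '[{"dx":0,"dy":0,"dz":-0.7,"yaw":0},{"dx":0,"dy":0,"dz":0,"yaw":0}]'

```text
t: 19.42
eef_pos: [470.3, 239.7, 21.1]
tcp_rot: [3.142, -0.0, 0.119]
ft_force: [-1.5, 0.8, 1.5]
opening: 0.209
```

Call:
drive_tool --commands '[{"dx":0,"dy":0,"dz":-0.7,"yaw":0},{"dx":0,"dy":0,"dz":0,"yaw":0}]'

```text
t: 19.58
eef_pos: [470.3, 239.8, 21.0]
tcp_rot: [-3.142, -0.0, 0.12]
ft_force: [-2.5, -0.9, 11.5]
opening: 0.208
```

Call:
drive_tool --commands '[{"dx":0,"dy":0,"dz":0.6,"yaw":0},{"dx":0,"dy":0,"dz":0,"yaw":0}]'

```text
t: 19.75
eef_pos: [470.3, 239.7, 21.0]
tcp_rot: [3.142, -0.0, 0.119]
ft_force: [-1.4, 0.0, 6.6]
opening: 0.209
```

Call:
drive_tool --commands '[{"dx":0,"dy":0,"dz":0,"yaw":0},{"dx":0,"dy":0,"dz":0,"yaw":0},{"dx":0,"dy":0,"dz":0,"yaw":0}]' --grip 0.32

```text
t: 20.0
eef_pos: [470.2, 239.7, 20.7]
tcp_rot: [3.141, 0.0, 0.119]
ft_force: [-0.7, -0.1, -0.2]
opening: 0.312
```

Call:
drive_tool --commands '[{"dx":0,"dy":0,"dz":6,"yaw":0},{"dx":0,"dy":0,"dz":16,"yaw":0},{"dx":0,"dy":0,"dz":25,"yaw":0},{"dx":0,"dy":0,"dz":27,"yaw":0},{"dx":12,"dy":-20,"dz":0,"yaw":0}]'

```text
t: 20.42
eef_pos: [482.7, 221.9, 99.3]
tcp_rot: [-3.14, -0.005, 0.122]
ft_force: [1.0, 0.6, 0.0]
opening: 0.321
```

Call:
drive_tool --commands '[{"dx":16,"dy":-30,"dz":0,"yaw":0},{"dx":18,"dy":-32,"dz":0,"yaw":0},{"dx":20,"dy":-34,"dz":0,"yaw":0},{"dx":20,"dy":-34,"dz":0,"yaw":0},{"dx":20,"dy":-30,"dz":0,"yaw":0}]' --grip 0.3

```text
t: 20.83
eef_pos: [576.9, 57.5, 95.3]
tcp_rot: [3.141, -0.0, 0.119]
ft_force: [0.8, 1.2, 0.1]
opening: 0.302
```

Call:
drive_tool --commands '[{"dx":15,"dy":-20,"dz":0,"yaw":0},{"dx":3,"dy":-6,"dz":-10,"yaw":0},{"dx":0,"dy":0,"dz":0,"yaw":0},{"dx":0,"dy":0,"dz":0,"yaw":0}]'

```text
t: 21.17
eef_pos: [593.2, 34.0, 84.3]
tcp_rot: [-3.141, 0.002, 0.119]
ft_force: [-0.8, 0.1, -0.9]
opening: 0.301
```

```bash
python3 - <<'E'
from h import *
s=env.state();print(s["eef_pos"],s["opening"]);z=[]
for n,p in (("top",[470,243,20]),("scene",[470,243,20]),("scene",[590,30,50])):
    im=env.read_camera(n)
    u,v=proj(n,p).astype(int)
    a=cv2.resize(im[v-40:v+40,u-40:u+40,::-1],(266,266),interpolation=cv2.INTER_CUBIC);z.append(a)
cv2.imwrite("pics/a5.png",np.hstack(z))
E
```

```text
[593.24674981  33.98815255  84.26192429] 0.3006902631172902
```

View pics/a5.png

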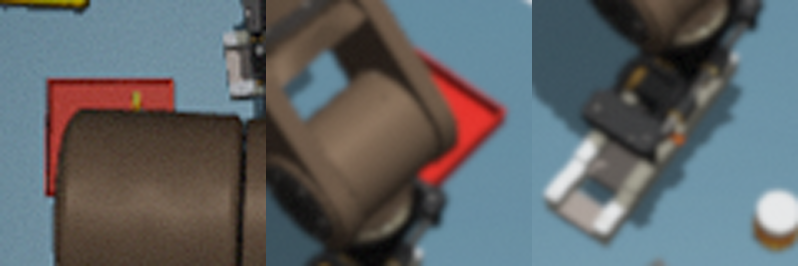

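Servo 1's horn shows in the red tray, so it is in place. Descending to the second horn.

Call:
drive_tool --commands '[{"dx":1,"dy":0,"dz":-20,"yaw":0},{"dx":0,"dy":0,"dz":-15,"yaw":0},{"dx":0,"dy":0,"dz":-7.5,"yaw":0},{"dx":0,"dy":0,"dz":0,"yaw":0},{"dx":0,"dy":0,"dz":0,"yaw":0}]'

```text
t: 21.73
eef_pos: [595.1, 34.2, 42.7]
tcp_rot: [3.142, 0.0, 0.12]
ft_force: [-0.2, -0.4, 0.5]
opening: 0.298
```

Call:
drive_tool --commands '[{"dx":-0.4,"dy":3,"dz":0,"yaw":0},{"dx":0,"dy":1,"dz":0,"yaw":0},{"dx":0,"dy":0,"dz":0,"yaw":0}]'

```text
t: 21.98
eef_pos: [595.1, 38.0, 43.1]
tcp_rot: [3.141, -0.001, 0.12]
ft_force: [-0.2, -0.1, -0.3]
opening: 0.301
```

Call:
drive_tool --commands '[{"dx":0,"dy":1,"dz":-1,"yaw":0},{"dx":0,"dy":1,"dz":0,"yaw":0},{"dx":-0.2,"dy":1,"dz":0,"yaw":0},{"dx":0,"dy":0,"dz":0,"yaw":0}]'

```text
t: 22.32
eef_pos: [594.6, 40.8, 41.4]
tcp_rot: [3.142, -0.0, 0.119]
ft_force: [-0.9, -0.1, 0.5]
opening: 0.302
```

Call:
drive_tool --commands '[{"dx":0,"dy":0.5,"dz":0,"yaw":0},{"dx":0,"dy":0.5,"dz":0,"yaw":0},{"dx":0,"dy":0,"dz":0,"yaw":0}]'

```text
t: 22.57
eef_pos: [594.6, 41.7, 41.4]
tcp_rot: [3.142, 0.0, 0.119]
ft_force: [0.1, 0.2, 0.5]
opening: 0.298
```

Call:
drive_tool --commands '[{"dx":0,"dy":0.4,"dz":0,"yaw":0},{"dx":0,"dy":0.4,"dz":0,"yaw":0},{"dx":0,"dy":0,"dz":0,"yaw":0}]'

```text
t: 22.82
eef_pos: [594.6, 42.5, 41.4]
tcp_rot: [3.141, -0.0, 0.119]
ft_force: [0.2, 0.0, 0.1]
opening: 0.299
```

Call:
drive_tool --commands '[{"dx":0,"dy":0.4,"dz":0,"yaw":0},{"dx":0,"dy":0.4,"dz":0,"yaw":0},{"dx":0,"dy":0,"dz":0,"yaw":0}]'

```text
t: 23.07
eef_pos: [594.6, 43.3, 41.4]
tcp_rot: [3.142, -0.0, 0.119]
ft_force: [-0.6, -0.0, -0.4]
opening: 0.299
```

Call:
drive_tool --commands '[{"dx":0,"dy":0.4,"dz":0,"yaw":0},{"dx":0,"dy":0.4,"dz":0,"yaw":0},{"dx":0,"dy":0,"dz":0,"yaw":0}]'

```text
t: 23.32
eef_pos: [594.6, 44.1, 41.4]
tcp_rot: [3.142, 0.0, 0.119]
ft_force: [-0.1, -0.5, -0.9]
opening: 0.303
```

Call:
drive_tool --commands '[{"dx":0,"dy":0.4,"dz":0,"yaw":0},{"dx":0,"dy":0.4,"dz":0,"yaw":0},{"dx":-0.2,"dy":0,"dz":0,"yaw":0}]'

```text
t: 23.57
eef_pos: [594.5, 44.9, 41.4]
tcp_rot: [3.141, -0.0, 0.119]
ft_force: [0.4, -0.2, -0.2]
opening: 0.299
```

Call:
drive_tool --commands '[{"dx":0,"dy":0.4,"dz":0,"yaw":0},{"dx":0,"dy":0.2,"dz":0,"yaw":0},{"dx":0,"dy":0,"dz":0,"yaw":0}]'

```text
t: 23.82
eef_pos: [594.5, 45.4, 41.4]
tcp_rot: [3.141, -0.0, 0.119]
ft_force: [-0.2, -0.5, 1.1]
opening: 0.3
```

Call:
drive_tool --commands '[{"dx":0,"dy":0.4,"dz":0,"yaw":0},{"dx":0,"dy":0.2,"dz":0,"yaw":0},{"dx":0,"dy":0,"dz":0,"yaw":0}]'

```text
t: 24.07
eef_pos: [594.5, 45.9, 41.5]
tcp_rot: [3.141, -0.0, 0.119]
ft_force: [0.3, -2.3, 2.4]
opening: 0.299
```

Call:
drive_tool --commands '[{"dx":0,"dy":0.3,"dz":0,"yaw":0},{"dx":0,"dy":0.2,"dz":0,"yaw":0},{"dx":0,"dy":0,"dz":0,"yaw":0}]'

```text
t: 24.32
eef_pos: [594.5, 46.3, 41.5]
tcp_rot: [3.141, -0.0, 0.119]
ft_force: [0.4, -5.5, 3.0]
opening: 0.297
```

Call:
drive_tool --commands '[{"dx":0,"dy":0.3,"dz":0,"yaw":0},{"dx":0,"dy":0.2,"dz":0,"yaw":0},{"dx":0,"dy":0,"dz":0,"yaw":0}]'

```text
t: 24.57
eef_pos: [594.5, 46.6, 41.5]
tcp_rot: [3.141, -0.0, 0.12]
ft_force: [-0.4, -7.2, 3.6]
opening: 0.299
```

Call:
drive_tool --commands '[{"dx":0.4,"dy":-3,"dz":0,"yaw":0},{"dx":0.5,"dy":-4,"dz":0,"yaw":0},{"dx":0.5,"dy":-4,"dz":0,"yaw":0},{"dx":0.5,"dy":-4,"dz":0,"yaw":0},{"dx":0,"dy":-2,"dz":0,"yaw":0}]'

```text
t: 24.98
eef_pos: [596.4, 29.6, 41.3]
tcp_rot: [-3.142, 0.0, 0.119]
ft_force: [-0.2, 0.5, -1.0]
opening: 0.301
```

Call:
drive_tool --commands '[{"dx":0,"dy":-1,"dz":0,"yaw":0},{"dx":0,"dy":-0.5,"dz":0,"yaw":0},{"dx":0,"dy":-0.5,"dz":0,"yaw":0},{"dx":0,"dy":0,"dz":0,"yaw":0}]'

```text
t: 25.32
eef_pos: [596.3, 28.1, 41.3]
tcp_rot: [3.142, 0.0, 0.119]
ft_force: [0.7, -1.1, 0.9]
opening: 0.301
```

Call:
drive_tool --commands '[{"dx":0,"dy":-0.4,"dz":0,"yaw":0},{"dx":0,"dy":-0.4,"dz":0,"yaw":0},{"dx":0,"dy":0,"dz":0,"yaw":0}]'

```text
t: 25.57
eef_pos: [596.3, 27.3, 41.4]
tcp_rot: [3.142, -0.0, 0.119]
ft_force: [-0.0, 0.5, 0.2]
opening: 0.301
```

Call:
drive_tool --commands '[{"dx":0,"dy":-0.4,"dz":0,"yaw":0},{"dx":0,"dy":-0.3,"dz":0,"yaw":0},{"dx":0,"dy":0,"dz":0,"yaw":0}]'

```text
t: 25.82
eef_pos: [596.3, 26.6, 41.4]
tcp_rot: [3.142, -0.0, 0.119]
ft_force: [0.2, 0.6, -0.3]
opening: 0.301
```

Call:
drive_tool --commands '[{"dx":0,"dy":-0.4,"dz":0,"yaw":0},{"dx":0,"dy":-0.3,"dz":0,"yaw":0},{"dx":0,"dy":0,"dz":0,"yaw":0}]'

```text
t: 26.07
eef_pos: [596.3, 25.8, 41.4]
tcp_rot: [3.142, 0.0, 0.119]
ft_force: [0.3, 0.1, -0.5]
opening: 0.302
```

Call:
drive_tool --commands '[{"dx":0,"dy":-0.4,"dz":0,"yaw":0},{"dx":0,"dy":-0.2,"dz":0,"yaw":0},{"dx":0,"dy":0,"dz":0,"yaw":0}]'

```text
t: 26.32
eef_pos: [596.3, 25.2, 41.4]
tcp_rot: [3.142, 0.0, 0.119]
ft_force: [-0.4, -0.3, 0.3]
opening: 0.3
```

Call:
drive_tool --commands '[{"dx":0,"dy":-0.4,"dz":0,"yaw":0},{"dx":0,"dy":-0.2,"dz":0,"yaw":0},{"dx":0,"dy":0,"dz":0,"yaw":0}]'

```text
t: 26.57
eef_pos: [596.4, 24.6, 41.4]
tcp_rot: [3.141, -0.0, 0.119]
ft_force: [0.6, -0.1, 0.0]
opening: 0.301
```

Call:
drive_tool --commands '[{"dx":0,"dy":-0.3,"dz":0,"yaw":0},{"dx":0,"dy":-0.2,"dz":0,"yaw":0},{"dx":0,"dy":0,"dz":0,"yaw":0}]'

```text
t: 26.82
eef_pos: [596.3, 24.1, 41.4]
tcp_rot: [3.141, 0.0, 0.119]
ft_force: [-0.4, 1.2, 0.4]
opening: 0.304
```

Call:
drive_tool --commands '[{"dx":0,"dy":-0.3,"dz":0,"yaw":0},{"dx":0,"dy":-0.2,"dz":0,"yaw":0},{"dx":0,"dy":0,"dz":0,"yaw":0}]'

```text
t: 27.07
eef_pos: [596.3, 23.6, 41.4]
tcp_rot: [3.141, -0.0, 0.119]
ft_force: [-0.1, -0.6, 0.5]
opening: 0.303
```

Call:
drive_tool --commands '[{"dx":0,"dy":-0.3,"dz":0,"yaw":0},{"dx":0,"dy":-0.2,"dz":0,"yaw":0},{"dx":0,"dy":0,"dz":0,"yaw":0}]'

```text
t: 27.32
eef_pos: [596.4, 23.1, 41.4]
tcp_rot: [3.142, -0.0, 0.119]
ft_force: [-0.0, -0.0, 0.1]
opening: 0.298
```

Call:
drive_tool --commands '[{"dx":0,"dy":-0.3,"dz":0,"yaw":0},{"dx":0,"dy":-0.1,"dz":0,"yaw":0},{"dx":0,"dy":0,"dz":0,"yaw":0}]'

```text
t: 27.57
eef_pos: [596.3, 22.7, 41.4]
tcp_rot: [3.142, -0.0, 0.119]
ft_force: [0.7, 1.2, -0.1]
opening: 0.301
```

Call:
drive_tool --commands '[{"dx":0,"dy":-0.3,"dz":0,"yaw":0},{"dx":0,"dy":-0.2,"dz":0,"yaw":0},{"dx":0,"dy":0,"dz":0,"yaw":0}]'

```text
t: 27.82
eef_pos: [596.3, 22.3, 41.4]
tcp_rot: [3.142, -0.0, 0.119]
ft_force: [0.4, 1.5, 0.5]
opening: 0.299
```

Call:
drive_tool --commands '[{"dx":0,"dy":-0.3,"dz":0,"yaw":0},{"dx":0,"dy":-0.2,"dz":0,"yaw":0},{"dx":0,"dy":0,"dz":0,"yaw":0}]'

```text
t: 28.07
eef_pos: [596.4, 21.9, 41.4]
tcp_rot: [-3.141, -0.0, 0.119]
ft_force: [0.4, 3.8, 1.2]
opening: 0.3
```

Call:
drive_tool --commands '[{"dx":0,"dy":-0.3,"dz":0,"yaw":0},{"dx":0,"dy":-0.1,"dz":0,"yaw":0},{"dx":0,"dy":0,"dz":0,"yaw":0}]'

```text
t: 28.32
eef_pos: [596.4, 21.6, 41.5]
tcp_rot: [-3.141, -0.0, 0.119]
ft_force: [0.2, 5.1, 2.5]
opening: 0.3
```

Call:
drive_tool --commands '[{"dx":-0.4,"dy":3.5,"dz":0,"yaw":0},{"dx":-0.5,"dy":5,"dz":0,"yaw":0},{"dx":-0.5,"dy":5,"dz":0,"yaw":0},{"dx":-0.5,"dy":5,"dz":0,"yaw":0},{"dx":-0.4,"dy":2.5,"dz":0,"yaw":0}]'

```text
t: 28.73
eef_pos: [593.9, 43.1, 41.3]
tcp_rot: [3.141, 0.0, 0.12]
ft_force: [0.2, 0.5, -0.1]
opening: 0.302
```

Call:
drive_tool --commands '[{"dx":0,"dy":1,"dz":0,"yaw":0},{"dx":0,"dy":0.6,"dz":0,"yaw":0},{"dx":0,"dy":0,"dz":0,"yaw":0},{"dx":0,"dy":0,"dz":0,"yaw":0}]'

```text
t: 29.07
eef_pos: [594.1, 43.9, 41.3]
tcp_rot: [3.141, -0.0, 0.119]
ft_force: [-0.0, -0.1, -0.9]
opening: 0.303
```

Call:
drive_tool --commands '[{"dx":0,"dy":0.5,"dz":0,"yaw":0},{"dx":0,"dy":0.5,"dz":0,"yaw":0},{"dx":0,"dy":0,"dz":0,"yaw":0}]'

```text
t: 29.32
eef_pos: [594.1, 44.9, 41.4]
tcp_rot: [3.141, -0.0, 0.119]
ft_force: [1.1, -0.1, -0.6]
opening: 0.303
```

Call:
drive_tool --commands '[{"dx":0,"dy":0.3,"dz":0,"yaw":0},{"dx":0,"dy":0.2,"dz":0,"yaw":0},{"dx":0,"dy":0,"dz":0,"yaw":0}]'

```text
t: 29.57
eef_pos: [594.1, 45.4, 41.4]
tcp_rot: [3.141, -0.0, 0.119]
ft_force: [-1.0, -2.0, 1.0]
opening: 0.302
```

Call:
drive_tool --commands '[{"dx":0,"dy":0.3,"dz":0,"yaw":0},{"dx":0,"dy":0.2,"dz":0,"yaw":0},{"dx":0,"dy":0,"dz":0,"yaw":0}]'

```text
t: 29.82
eef_pos: [594.1, 45.8, 41.4]
tcp_rot: [3.141, -0.0, 0.119]
ft_force: [0.1, -3.8, 1.1]
opening: 0.301
```

Call:
drive_tool --commands '[{"dx":0,"dy":0.3,"dz":0,"yaw":0},{"dx":0,"dy":0.2,"dz":0,"yaw":0},{"dx":0,"dy":0,"dz":0,"yaw":0}]'

```text
t: 30.07
eef_pos: [594.1, 46.2, 41.5]
tcp_rot: [3.141, -0.0, 0.119]
ft_force: [0.4, -5.9, 2.9]
opening: 0.298
```

Call:
drive_tool --commands '[{"dx":0.4,"dy":-4,"dz":0,"yaw":0},{"dx":0.5,"dy":-5,"dz":0,"yaw":0},{"dx":0.5,"dy":-5,"dz":0,"yaw":0},{"dx":0.5,"dy":-5,"dz":0,"yaw":0},{"dx":0.2,"dy":-2,"dz":0,"yaw":0}]'

```text
t: 30.48
eef_pos: [596.2, 24.7, 41.3]
tcp_rot: [-3.142, 0.0, 0.119]
ft_force: [0.2, 0.3, -0.2]
opening: 0.301
```

Call:
drive_tool --commands '[{"dx":0,"dy":-0.9,"dz":0,"yaw":0},{"dx":0,"dy":-0.5,"dz":0,"yaw":0},{"dx":0,"dy":-0.4,"dz":0,"yaw":0},{"dx":0,"dy":0,"dz":0,"yaw":0}]'

```text
t: 30.82
eef_pos: [596.1, 23.7, 41.4]
tcp_rot: [3.142, 0.0, 0.119]
ft_force: [-0.3, 0.6, 0.3]
opening: 0.299
```

Call:
drive_tool --commands '[{"dx":0,"dy":-0.5,"dz":0,"yaw":0},{"dx":0,"dy":-0.5,"dz":0,"yaw":0},{"dx":0,"dy":0,"dz":0,"yaw":0}]'

```text
t: 31.07
eef_pos: [596.2, 22.7, 41.4]
tcp_rot: [3.142, -0.0, 0.119]
ft_force: [0.7, 0.2, 0.3]
opening: 0.297
```

Call:
drive_tool --commands '[{"dx":0,"dy":-0.4,"dz":0,"yaw":0},{"dx":0,"dy":-0.3,"dz":0,"yaw":0},{"dx":0,"dy":0,"dz":0,"yaw":0}]'

```text
t: 31.32
eef_pos: [596.2, 22.1, 41.5]
tcp_rot: [-3.142, -0.0, 0.119]
ft_force: [0.7, 2.0, 1.5]
opening: 0.303
```

Call:
drive_tool --commands '[{"dx":0,"dy":-0.3,"dz":0,"yaw":0},{"dx":0,"dy":-0.2,"dz":0,"yaw":0},{"dx":0,"dy":0,"dz":0,"yaw":0}]'

```text
t: 31.57
eef_pos: [596.2, 21.7, 41.5]
tcp_rot: [-3.141, -0.0, 0.119]
ft_force: [1.1, 4.8, 2.6]
opening: 0.296
```

Call:
drive_tool --commands '[{"dx":0,"dy":5,"dz":0,"yaw":0},{"dx":0,"dy":7,"dz":0,"yaw":0},{"dx":0,"dy":0,"dz":15,"yaw":0},{"dx":0,"dy":0,"dz":16,"yaw":0},{"dx":-10,"dy":-1,"dz":0,"yaw":0}]'

```text
t: 31.98
eef_pos: [588.2, 32.9, 74.6]
tcp_rot: [3.14, -0.004, 0.12]
ft_force: [0.6, 0.2, 1.0]
opening: 0.303
```

Call:
drive_tool --commands '[{"dx":-15,"dy":-2,"dz":0,"yaw":0},{"dx":-14,"dy":-1.5,"dz":0,"yaw":0},{"dx":0,"dy":0,"dz":0,"yaw":0},{"dx":0,"dy":0,"dz":0,"yaw":0}]' --grip 0.4

```text
t: 32.32
eef_pos: [557.2, 29.2, 72.5]
tcp_rot: [3.141, 0.0, 0.12]
ft_force: [0.7, -0.5, 0.3]
opening: 0.4
```

Call:
drive_tool --commands '[{"dx":0,"dy":0.2,"dz":-20,"yaw":0},{"dx":0,"dy":0,"dz":-20,"yaw":0},{"dx":0,"dy":0,"dz":-12,"yaw":0},{"dx":0,"dy":0,"dz":0,"yaw":0},{"dx":0,"dy":0,"dz":0,"yaw":0}]'

```text
t: 32.73
eef_pos: [557.6, 29.3, 20.0]
tcp_rot: [-3.142, 0.001, 0.12]
ft_force: [-0.3, -0.5, 0.3]
opening: 0.401
```

Call:
drive_tool --commands '[{"dx":0,"dy":0,"dz":0,"yaw":0},{"dx":0,"dy":0,"dz":0,"yaw":0},{"dx":0,"dy":0,"dz":0,"yaw":0},{"dx":0,"dy":0,"dz":0,"yaw":0},{"dx":0,"dy":0,"dz":0,"yaw":0}]' --grip 0.1

```text
t: 33.15
eef_pos: [557.6, 29.2, 21.1]
tcp_rot: [3.141, -0.001, 0.119]
ft_force: [0.5, 0.2, 5.7]
opening: 0.209
```

Call:
drive_tool --commands '[{"dx":0,"dy":0,"dz":4,"yaw":0},{"dx":0,"dy":0,"dz":8,"yaw":0},{"dx":0,"dy":0,"dz":14,"yaw":0},{"dx":0,"dy":0,"dz":22,"yaw":0},{"dx":0,"dy":0,"dz":27,"yaw":0}]'

```text
t: 33.57
eef_pos: [556.1, 29.2, 95.7]
tcp_rot: [-3.141, 0.003, 0.119]
ft_force: [0.5, -0.3, -0.9]
opening: 0.208
```

Call:
drive_tool --commands '[{"dx":-3,"dy":-18,"dz":0,"yaw":0},{"dx":-5,"dy":-32,"dz":0,"yaw":0},{"dx":-6,"dy":-37,"dz":0,"yaw":0},{"dx":-6,"dy":-37,"dz":0,"yaw":0},{"dx":-6,"dy":-37,"dz":0,"yaw":0}]'

```text
t: 33.98
eef_pos: [530.4, -133.1, 96.1]
tcp_rot: [3.142, 0.0, 0.12]
ft_force: [0.8, -0.5, -0.6]
opening: 0.209
```

Call:
drive_tool --commands '[{"dx":-6,"dy":-37,"dz":0,"yaw":0},{"dx":-6,"dy":-37,"dz":0,"yaw":0},{"dx":-6,"dy":-37,"dz":0,"yaw":0},{"dx":-5,"dy":-30,"dz":0,"yaw":0},{"dx":0,"dy":-5,"dz":0,"yaw":0}]'

```text
t: 34.4
eef_pos: [507.1, -282.1, 95.9]
tcp_rot: [3.141, -0.0, 0.116]
ft_force: [0.8, 0.1, -0.2]
opening: 0.207
```

Call:
drive_tool --commands '[{"dx":0,"dy":0,"dz":-20,"yaw":0},{"dx":0,"dy":0,"dz":-22,"yaw":0},{"dx":0,"dy":0,"dz":-18,"yaw":0},{"dx":0,"dy":0,"dz":-8,"yaw":0},{"dx":0,"dy":0,"dz":0,"yaw":0}]'

```text
t: 34.82
eef_pos: [507.4, -277.0, 26.2]
tcp_rot: [-3.14, 0.002, 0.12]
ft_force: [0.3, -0.2, -1.9]
opening: 0.205
```

```bash
python3 - <<'E'
from h import *
s=env.state();print(s["eef_pos"],s["opening"]);z=[]
for n,p in (("top",[470,243,20]),("scene",[470,243,20]),("scene",[508,-278,20])):
    im=env.read_camera(n)
    u,v=proj(n,p).astype(int)
    a=cv2.resize(im[v-40:v+40,u-40:u+40,::-1],(266,266),interpolation=cv2.INTER_CUBIC);z.append(a)
cv2.imwrite("pics/a6.png",np.hstack(z))
E
```

```text
[ 507.43499608 -276.98025005   26.17997012] 0.2048505383450904
```

View pics/a6.png

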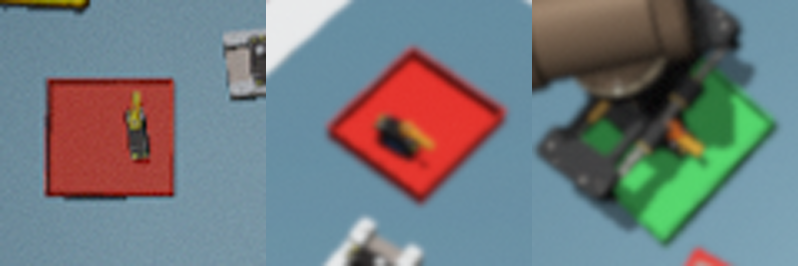

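The first servo stands upright in the red tray. The second is held over the green tray, so I'll lower it gently.

Call:
drive_tool --commands '[{"dx":0,"dy":0,"dz":-2,"yaw":0},{"dx":0,"dy":0,"dz":0,"yaw":0},{"dx":0,"dy":0,"dz":0,"yaw":0}]'

```text
t: 35.22
eef_pos: [508.3, -277.9, 25.9]
tcp_rot: [3.141, -0.001, 0.119]
ft_force: [0.2, 0.0, -0.3]
opening: 0.21
```

Call:
drive_tool --commands '[{"dx":0,"dy":0,"dz":-1,"yaw":0},{"dx":0,"dy":0,"dz":-1,"yaw":0},{"dx":0,"dy":0,"dz":0,"yaw":0}]'

```text
t: 35.47
eef_pos: [508.1, -277.8, 23.3]
tcp_rot: [3.142, 0.0, 0.119]
ft_force: [0.9, 0.3, -0.6]
opening: 0.211
```

Call:
drive_tool --commands '[{"dx":0,"dy":0,"dz":-0.7,"yaw":0},{"dx":0,"dy":0,"dz":0,"yaw":0}]'

```text
t: 35.63
eef_pos: [508.1, -277.8, 22.5]
tcp_rot: [-3.142, 0.0, 0.119]
ft_force: [-0.6, 0.8, -0.1]
opening: 0.205
```

Call:
drive_tool --commands '[{"dx":0,"dy":0,"dz":-0.7,"yaw":0},{"dx":0,"dy":0,"dz":0,"yaw":0}]'

```text
t: 35.8
eef_pos: [508.1, -277.8, 21.9]
tcp_rot: [3.142, 0.0, 0.119]
ft_force: [0.3, -0.1, -0.2]
opening: 0.207
```

Call:
drive_tool --commands '[{"dx":0,"dy":0,"dz":-0.5,"yaw":0},{"dx":0,"dy":0,"dz":0,"yaw":0}]'

```text
t: 35.97
eef_pos: [508.1, -277.8, 21.6]
tcp_rot: [3.141, -0.0, 0.119]
ft_force: [-1.1, -0.1, 1.9]
opening: 0.209
```

Call:
drive_tool --commands '[{"dx":0,"dy":0,"dz":-0.3,"yaw":0},{"dx":0,"dy":0,"dz":0,"yaw":0}]'

```text
t: 36.13
eef_pos: [508.1, -277.8, 21.6]
tcp_rot: [3.141, -0.0, 0.119]
ft_force: [-2.2, 1.3, 5.7]
opening: 0.204
```

Call:
drive_tool --commands '[{"dx":0,"dy":0,"dz":0,"yaw":0},{"dx":0,"dy":0,"dz":0,"yaw":0},{"dx":0,"dy":0,"dz":0,"yaw":0},{"dx":0,"dy":0,"dz":0,"yaw":0}]' --grip 0.35

```text
t: 36.47
eef_pos: [508.1, -277.8, 21.1]
tcp_rot: [3.142, 0.0, 0.119]
ft_force: [-0.2, -0.1, -0.9]
opening: 0.347
```

Call:
drive_tool --commands '[{"dx":0,"dy":0,"dz":6,"yaw":0},{"dx":0,"dy":0,"dz":16,"yaw":0},{"dx":0,"dy":0,"dz":25,"yaw":0},{"dx":0,"dy":0,"dz":35,"yaw":0},{"dx":0,"dy":0,"dz":35,"yaw":0}]'

```text
t: 36.88
eef_pos: [507.7, -277.5, 139.4]
tcp_rot: [-3.141, 0.001, 0.119]
ft_force: [0.0, -0.1, 0.4]
opening: 0.346
```

Call:
drive_tool --commands '[{"dx":-25,"dy":-30,"dz":5,"yaw":0},{"dx":-25,"dy":-30,"dz":5,"yaw":0},{"dx":-25,"dy":-30,"dz":5,"yaw":0},{"dx":-25,"dy":-30,"dz":5,"yaw":0},{"dx":-25,"dy":-30,"dz":5,"yaw":0}]'

```text
t: 37.3
eef_pos: [381.8, -428.9, 164.0]
tcp_rot: [3.141, -0.0, 0.12]
ft_force: [0.9, -0.2, 0.5]
opening: 0.354
```

Call:
drive_tool --commands '[{"dx":-20,"dy":-30,"dz":5,"yaw":0},{"dx":-20,"dy":-30,"dz":5,"yaw":0},{"dx":-20,"dy":-20,"dz":5,"yaw":0},{"dx":0,"dy":0,"dz":0,"yaw":0},{"dx":0,"dy":0,"dz":0,"yaw":0}]'

```text
t: 37.72
eef_pos: [322.1, -508.6, 178.5]
tcp_rot: [3.141, -0.0, 0.117]
ft_force: [0.4, 0.6, 0.3]
opening: 0.347
```

```bash
python3 - <<'E'
from h import *
s=env.state();print(s["t"],s["eef_pos"],s["opening"],np.abs(s["qvel"]).max())
im=env.read_camera("top");cv2.imwrite("pics/e_t.png",im[:,:,::-1])
im2=env.read_camera("scene")
z=[cv2.resize(im[130:250,220:480,::-1],(780,360),interpolation=cv2.INTER_CUBIC)]
w=[]
for p in ([470,243,20],[508,-278,20],[560,30,20]):
    u,v=proj("scene",p).astype(int); w.append(cv2.resize(im2[v-40:v+40,u-40:u+40,::-1],(230,230),interpolation=cv2.INTER_CUBIC))
w=np.hstack(w); z.append(cv2.copyMakeBorder(w,0,0,0,780-w.shape[1],0))
cv2.imwrite("pics/e.png",np.vstack(z))
for n in ("top","scene"):
    for q in ("servo_1","bare_case"):
        for r in env.place_of(q,n)[:3]: print(n,q,round(r["conf"],2),ray(n,r["pixel"],3).round(0))
E
```

```text
37.7167 [ 322.13268831 -508.5500959   178.46958688] 0.3465705406778354 0.04222220595388646
top servo_1 0.6 [484. 242.   3.]
top servo_1 0.49 [ 516. -284.    3.]
top servo_1 0.42 [481. 246.   3.]
top bare_case 0.61 [559. 111.   3.]
scene servo_1 0.72 [472. 244.   3.]
scene servo_1 0.62 [ 501. -280.    3.]
scene bare_case 0.58 [548.  99.   3.]
```

View pics/e.png

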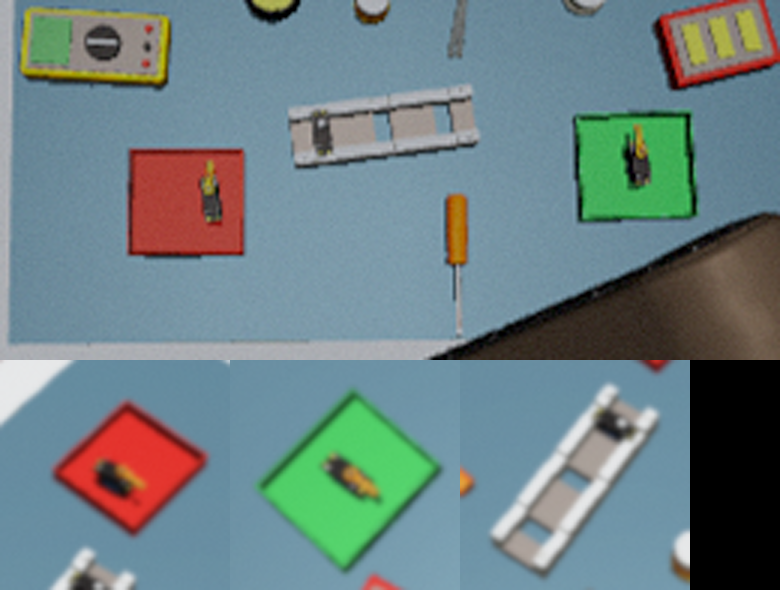

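Each servo stands upright in its tray: red at (210,195) and green at (637,160) in the upper picture. The bare case is still in its pocket and the arm is clear of everything.

```bash
python3 -c "
from cell import env
print(env.job_done())"
```

```text
the job is handed in; nothing more can be done
None
```

Both servos are felt, sorted and standing in their trays, and the job is handed in at about 38 s on the robot's clock, against the 72 s limit. No verdict was reported.

- **Right pocket servo:** I rocked it twice each way. Its horn tip travelled about 8.0–8.4 mm in all before the teeth met, at the low end of the worn range. It is worn and stands in the red tray.
- **Middle pocket servo:** I rocked it twice each way. Its horn tip travelled about 4.1–4.2 mm in all, within the 3–5 mm for sound gears. It is sound and stands in the green tray.
- **Force on the horns:** the highest wrist-force reading while pushing was about 8 N (7.2 N along the push). Readings came only at the end of each move and were noisy by about 1 N, so short peaks in between would not show.
- **Last pictures:** both servos are upright inside their trays. The bare case is in its pocket, the bystanders in view show no visible shift, and the arm is clear of everything.
- **Disagreement between cameras:** position estimates for the servos and the bare case differed by about 12–16 mm between the two cameras. That is too coarse to confirm the bare case's 5 mm limit by number, but the arm never worked at its pocket and it looks untouched.

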